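Strip a swing-out centrifuge rotor for its weekly wash

ROBOT

A 6-joint arm with a two-finger parallel gripper is mounted at the origin on the work surface. World frame = base frame: x ahead of the robot, y to its left, z up, the work surface at z = 0. Lengths are in m, angles in rad, forces in N, time in s.
With the tool pointing down it reaches from about 0.325 to 0.775 m from the base axis. Payload 9.3 kg.
Tool frame: the origin (TCP) lies on the centre line of the jaws, within the pads' length; the fingertips stand 17 mm ahead of it and the grasp point (between the pads) lies 2 mm behind it (tips_ahead is the distance from the TCP to the fingertips, in m); z points along the fingers, y is the line along which they close (so a half turn about z gives the same grasp; the last joint's range is limited). The gripper opens to 85 mm and grips with 20 to 120 N. Pads are 22 mm wide; open, the fingers measure 114 mm over their backs; the gripper's body (76 mm by 85 mm) begins 54 mm behind the grasp point. The pads swing forward as they close: fully open they stand 13 mm farther back than shut.
Start: joints at [-1.406, 0.259, 0.021, 1.334, 0, 1.418], TCP at [0.172, -0.522, 0.248] pointing down, gripper open.
Joint ranges: [-3.04, 3.04], [-0.91, 1.82], [-1.04, 1.36], [-1.92, 1.95], [-1.52, 1.45], [-3.14, 3.14]. Speed limits (rad/s): [2.22, 2.22, 2.79, 3.14, 3.14, 3.14].

INTERFACE

Orientations are given as a unit quaternion [w, x, y, z].
In Python, from bench import * gives the robot as it stands. The module is installed in compiled form; this text tells all that it offers.
- The arm moves only by the shell command python3 -m inch 'ROWS' [FORCE]. ROWS is JSON, a list of rows, each an object with "xyz": the shift along the world's x, y, z scaled (see below), a list of three; "dr": the turn, a rotation vector about the world's x, y, z scaled (see below), a list of three; "gripper": the closure, from 0 (fully open) to 1 (shut). In form: [{"xyz": [dx, dy, dz], "dr": [wx, wy, wz], "gripper": gripper}, ...]. A call has 1 to 10 rows; each row shifts and turns the commanded pose from where the row before left it; what a row does not reach is not made up. The controller multiplies each number of a shift by 1 m and each number of a turn by 180 degrees. A row lasts 1/12 s, in which the tool goes at most 41.7 mm and 7.16 degrees, less where a joint would pass 70% of its speed; a pose out of reach is approached as far as the arm can. A call with a number of a shift or a turn outside -1 to 1 is refused whole. A call with a gripper value outside its range is refused whole. The fingers move at their own pace and stop on an object; FORCE is the grip in N (left out, the last holds). Time passes only in rows, so rows that do not move let the fingers close. It gives the time, the measured TCP pose, the force, the opening and the grip force at its end, in the units of the state.
- get_state(): the state, without advancing time (a new reading comes with each control period).
- snapshot(name): name is "scene" or "top" or "wrist"; returns a dict with "image" (400x640x3 uint8, red, green, blue), "vertical_fov" (degrees; the focal length in pixels is half the picture's height over the tangent of half this angle, whatever the lens; pixels are square), "cx", "cy" (the principal point, pixels), "T" (4x4, takes a point from camera to world coordinates). Camera axes: x right, y down, z forward; pixel columns grow to the right and rows downward; lengths in m; the calibration is good to about 2 mm. A picture is of the moment at which its call begins. There is no depth.
- sign_off(): hands the job in; it is judged then, once.
Trained networks look in a picture, given as the dict that the camera call returned (one of the last four; its "shot" number tells which), for a name from the list of things; names that differ only in an ending like _2 or _b are one class to them, and where a whole thing is asked for, a point or a joint stands for the part that bears it (a point fixed in the world has none). Each returns a list of dicts, best first, with "score" (0 to 1); they miss things now and then, are a little off and sometimes report something else, mostly with a low value. They report only what shows in the picture. A call takes as long as a camera call.
- boxes_of(picture, query): "position" ([column, row] in pixels, amid what is visible of it).
- outline_of(picture, query): "pixels" (400x640 bool, what is visible of it) and "position" ([column, row] in pixels, amid what is visible of it).
- landmark_of(picture, query): "position" ([column, row] in pixels: a listed point, or the origin of a listed thing).
The state is a dict: "t": time; "joint_pos": joint angles; "dq": joint speeds; "joint_torque": joint torques, N m; "eef_pos": TCP position; "tcp_rot": TCP orientation; "force": force on the tool from outside, world axes, zero at the start; "ft_torque": the same for the moment, N m; "opening": finger opening in m; "gripper_force": force on a finger pad.
Only numpy, scipy, OpenCV 4.12 (cv2) and the standard library are available. Lean on these libraries where they do the work, as an engineer would, in place of code of your own. Each camera call takes 0.05 s, during which the arm holds its last target. There are 200 camera calls.

TASK

Strip the centrifuge rotor for washing. Lift the cap off every capped bucket by its knob and lay it, knob up, flat in the small white tray; lift all four buckets straight up off their pivot pins without letting them swing or catch, and stand them upright and open on the floor of the perforated steel wash tray. Set the buckets down rather than dropping them, and leave the jar, bottle and brush where they are.

Things in the scene. Friction and masses are not known exactly. Their poses are not given: they have to be found in the camera images.
- rotor: Dark four-armed swing-out rotor, fixed on a bench stand, does not turn. Origin: under the centre of the black 124 mm foot; z up. Bucket places 105 mm from its axis along its own +x, +y, -x, -y (1 to 4). Arms between the places, top 133 mm up, carry the pins; nut top at 150 mm. Round a hanging bucket: 40 mm free towards the hub, open outwards, arm cheeks 49 mm either side of its centre.
- place1 (a point): Bucket place 1: midpoint between its two pivot pins, 118 mm above the bench. The pins are level, across the radial direction, 10 mm thick, rounded tips 71 mm apart. Bucket 1 hangs here at the start, its x axis pointing outwards.
- place2 (a point): Bucket place 2: midpoint between its two pivot pins, 118 mm above the bench. The pins are level, across the radial direction, 10 mm thick, rounded tips 71 mm apart. Bucket 2 hangs here at the start, its x axis pointing outwards.
- place3 (a point): Bucket place 3: midpoint between its two pivot pins, 118 mm above the bench. The pins are level, across the radial direction, 10 mm thick, rounded tips 71 mm apart. Bucket 3 hangs here at the start, its x axis pointing outwards.
- place4 (a point): Bucket place 4: midpoint between its two pivot pins, 118 mm above the bench. The pins are level, across the radial direction, 10 mm thick, rounded tips 71 mm apart. Bucket 4 hangs here at the start, its x axis pointing outwards.
- bucket1: Aluminium cup 64 mm outside, 55 inside, 100 tall, 0.25 to 0.42 kg. Origin on its axis at pivot height: underside 70 mm below, rim 30 above. Lugs on its own +y and -y (to 43.5 mm out, 16 mm above and below origin) have grooves open below, hung loosely on the pins: it swings about y, comes off by a straight lift of over 22 mm. The x sides are plain wall to grip from above across 64 mm.
- bucket2: Aluminium cup 64 mm outside, 55 inside, 100 tall, 0.25 to 0.42 kg. Origin on its axis at pivot height: underside 70 mm below, rim 30 above. Lugs on its own +y and -y (to 43.5 mm out, 16 mm above and below origin) have grooves open below, hung loosely on the pins: it swings about y, comes off by a straight lift of over 22 mm. The x sides are plain wall to grip from above across 64 mm.
- bucket3: Aluminium cup 64 mm outside, 55 inside, 100 tall, 0.25 to 0.42 kg. Origin on its axis at pivot height: underside 70 mm below, rim 30 above. Lugs on its own +y and -y (to 43.5 mm out, 16 mm above and below origin) have grooves open below, hung loosely on the pins: it swings about y, comes off by a straight lift of over 22 mm. The x sides are plain wall to grip from above across 64 mm.
- bucket4: Aluminium cup 64 mm outside, 55 inside, 100 tall, 0.25 to 0.42 kg. Origin on its axis at pivot height: underside 70 mm below, rim 30 above. Lugs on its own +y and -y (to 43.5 mm out, 16 mm above and below origin) have grooves open below, hung loosely on the pins: it swings about y, comes off by a straight lift of over 22 mm. The x sides are plain wall to grip from above across 64 mm.
- cap1: Loose grey cap of bucket 1, 0.06 kg; may be absent (bucket open). Origin: centre of the plug's underside, 24 mm above the bucket's origin when on it. Plug 49 mm across, 6 deep, loose in the mouth; flange 69 mm across, 6 to 12 mm above origin; black knob on the axis: neck 18 mm across, head 27 mm across from 22 to 38 mm above origin. z up.
- cap2: Loose grey cap of bucket 2, 0.06 kg; may be absent (bucket open). Origin: centre of the plug's underside, 24 mm above the bucket's origin when on it. Plug 49 mm across, 6 deep, loose in the mouth; flange 69 mm across, 6 to 12 mm above origin; black knob on the axis: neck 18 mm across, head 27 mm across from 22 to 38 mm above origin. z up.
- cap3: Loose grey cap of bucket 3, 0.06 kg; may be absent (bucket open). Origin: centre of the plug's underside, 24 mm above the bucket's origin when on it. Plug 49 mm across, 6 deep, loose in the mouth; flange 69 mm across, 6 to 12 mm above origin; black knob on the axis: neck 18 mm across, head 27 mm across from 22 to 38 mm above origin. z up.
- cap4: Loose grey cap of bucket 4, 0.06 kg; may be absent (bucket open). Origin: centre of the plug's underside, 24 mm above the bucket's origin when on it. Plug 49 mm across, 6 deep, loose in the mouth; flange 69 mm across, 6 to 12 mm above origin; black knob on the axis: neck 18 mm across, head 27 mm across from 22 to 38 mm above origin. z up.
- wash_tray: Steel wash tray, the larger, deeper one, floor marked with dark perforations: 250 (own x) x 210 (own y) mm outside, walls 4 mm thick and 25 mm high, floor 4 mm thick, fixed to the bench. Origin: centre of its underside.
- cap_tray: Plain white shallow plastic tray, the smaller one: 190 x 190 mm outside, walls 4 mm thick and 14 mm high, floor 4 mm thick, 0.5 kg, loose on the bench. Origin: centre of its underside.
- grease_jar: Bystander: small white jar 54 mm across, 55 mm tall. Origin under its centre.
- wash_bottle: Bystander: clear bottle 64 mm across, 150 mm tall. Origin under its centre.
- brush: Bystander: cleaning brush lying on the bench, 170 mm long. Origin near its middle.

How it is judged:
At the end, for the whole second after the job is handed in: All four buckets stand upright (within 7 degrees), at rest, on the wash tray floor (origin 68 to 80 mm above the tray origin), and every cap present lies knob up (within 7 degrees), at rest, on the cap tray floor (origin under 9 mm above the tray origin) (x of bucket1 in the frame of wash_tray between -0.095 and 0.095 m and y of bucket1 in the frame of wash_tray between -0.075 and 0.075 m and z of bucket1 in the frame of wash_tray between 0.068 and 0.08 m and angle between each of bucket1, bucket2, bucket3, bucket4, cap1, cap2, cap3, cap4's own z axis and vertical below 0.12 rad and linear speed of each of bucket1, bucket2, bucket3, bucket4, cap1, cap2, cap3, cap4 below 0.02 m/s and x of bucket2 in the frame of wash_tray between -0.095 and 0.095 m and y of bucket2 in the frame of wash_tray between -0.075 and 0.075 m and z of bucket2 in the frame of wash_tray between 0.068 and 0.08 m and x of bucket3 in the frame of wash_tray between -0.095 and 0.095 m and y of bucket3 in the frame of wash_tray between -0.075 and 0.075 m and z of bucket3 in the frame of wash_tray between 0.068 and 0.08 m and x of bucket4 in the frame of wash_tray between -0.095 and 0.095 m and y of bucket4 in the frame of wash_tray between -0.075 and 0.075 m and z of bucket4 in the frame of wash_tray between 0.068 and 0.08 m and x of cap1 in the frame of cap_tray between -0.061 and 0.061 m and y of cap1 in the frame of cap_tray between -0.061 and 0.061 m and z of cap1 in the frame of cap_tray between 0 and 0.009 m and x of cap2 in the frame of cap_tray between -0.061 and 0.061 m and y of cap2 in the frame of cap_tray between -0.061 and 0.061 m and z of cap2 in the frame of cap_tray between 0 and 0.009 m and x of cap3 in the frame of cap_tray between -0.061 and 0.061 m and y of cap3 in the frame of cap_tray between -0.061 and 0.061 m and z of cap3 in the frame of cap_tray between 0 and 0.009 m and x of cap4 in the frame of cap_tray between -0.061 and 0.061 m and y of cap4 in the frame of cap_tray between -0.061 and 0.061 m and z of cap4 in the frame of cap_tray between 0 and 0.009 m); the robot touches nothing.
It fails at once if a bucket swung or tipped by more than 23 degrees while on its pins or within 35 mm of them ((angle between bucket1's own z axis and vertical above 0.4 rad and distance between bucket1 and place1 below 0.035 m) or (angle between bucket2's own z axis and vertical above 0.4 rad and distance between bucket2 and place2 below 0.035 m) or (angle between bucket3's own z axis and vertical above 0.4 rad and distance between bucket3 and place3 below 0.035 m) or (angle between bucket4's own z axis and vertical above 0.4 rad and distance between bucket4 and place4 below 0.035 m)).
It fails at once if a bucket caught on the rotor: more than 20 N between them once it is over 6 mm from its hanging place ((contact force between bucket1 and rotor above 20 N and distance between bucket1 and place1 above 0.006 m) or (contact force between bucket2 and rotor above 20 N and distance between bucket2 and place2 above 0.006 m) or (contact force between bucket3 and rotor above 20 N and distance between bucket3 and place3 above 0.006 m) or (contact force between bucket4 and rotor above 20 N and distance between bucket4 and place4 above 0.006 m)).
It fails at once if a bucket was dropped: falling faster than 0.8 m/s with no finger on it ((linear speed of bucket1 above 0.8 m/s and contact force between the fingers and bucket1 below 0.2 N) or (linear speed of bucket2 above 0.8 m/s and contact force between the fingers and bucket2 below 0.2 N) or (linear speed of bucket3 above 0.8 m/s and contact force between the fingers and bucket3 below 0.2 N) or (linear speed of bucket4 above 0.8 m/s and contact force between the fingers and bucket4 below 0.2 N)).
It fails at once if the jar, the bottle or the brush moved by more than 30 mm (distance of any of grease_jar, wash_bottle, brush from where it was at the start of the episode above 0.03 m).
Of cap1, cap2, cap3, cap4 only 2 to 4 are there at a start; the rules pass over those that are not, and their reading is None.
At some moment in a run one of cap_tray may be knocked a few centimetres aside while the robot is not near it.
It also fails if it takes over 210 s, if anything falls off the work surface, if the arm or the gripper's body presses on something with over 40 N, if the wrist force passes 120 N, or if a joint passes its speed limit or range.

## Working session

There is one attempt and no reset: what is moved stays moved. The work goes in short steps, Python scripts to look and compute and a shell command to move; the robot and the scene stay as the last step left them, time stands still between calls to the robot, and variables do not carry over. Pictures are saved under pics/ and viewed, at most 14 in all, crops included, and the job is handed in when it is done.

```bash
mkdir -p pics
cat > h.py <<'E'
from bench import *
import numpy as np, cv2
def ray(s,px):
    f=200/np.tan(np.radians(s["vertical_fov"])/2); T=np.array(s["T"])
    d=T[:3,:3]@np.array([(px[0]-s["cx"])/f,(px[1]-s["cy"])/f,1]); return T[:3,3],d
def onz(s,px,z):
    o,d=ray(s,px); return (o+d*(z-o[2])/d[2]).round(4)
def proj(s,p):
    f=200/np.tan(np.radians(s["vertical_fov"])/2); T=np.array(s["T"])
    c=T[:3,:3].T@(np.array(p)-T[:3,3]); return [s["cx"]+f*c[0]/c[2], s["cy"]+f*c[1]/c[2]]
def save(s,n): cv2.imwrite("pics/"+n,s["image"][:,:,::-1])
E
python3 - <<'E'
from h import *
for n in ["scene","top"]:
    s=snapshot(n); save(s,n+"0.png"); print(n,s["vertical_fov"],s["cx"],s["cy"],np.round(s["T"],3).tolist())
    for q,z in [("rotor",0),("place1",.118),("bucket1",.118),("cap1",.142),("wash_tray",0),("cap_tray",0),("grease_jar",0),("wash_bottle",0),("brush",0)]:
        for r in landmark_of(s,q)[:5]: print(q,round(r["score"],2),np.round(r["position"]).tolist(),onz(s,r["position"],z)[:2])
print(get_state())
E
```

```text
scene 49.84856633160802 319.7821639817527 201.5728061374763 [[0.507, 0.45, -0.736, 1.582], [0.862, -0.256, 0.437, -0.671], [0.008, -0.856, -0.518, 0.782], [0.0, 0.0, 0.0, 1.0]]
rotor 0.65 [272.0, 232.0] [ 0.558 -0.234]
rotor 0.42 [251.0, 186.0] [ 0.2506 -0.1779]
place1 0.88 [252.0, 187.0] [ 0.4577 -0.2519]
place1 0.74 [298.0, 189.0] [ 0.5381 -0.1313]
place1 0.62 [294.0, 213.0] [ 0.6583 -0.2067]
place1 0.62 [240.0, 212.0] [ 0.5718 -0.3377]
bucket1 0.63 [253.0, 186.0] [ 0.4531 -0.2469]
bucket1 0.61 [295.0, 191.0] [ 0.5466 -0.1456]
bucket1 0.61 [239.0, 212.0] [ 0.5716 -0.3403]
bucket1 0.55 [295.0, 214.0] [ 0.6615 -0.2052]
cap1 0.75 [247.0, 183.0] [ 0.4639 -0.2676]
cap1 0.7 [244.0, 207.0] [ 0.5913 -0.3311]
wash_tray 0.71 [362.0, 206.0] [0.567  0.1029]
wash_tray 0.23 [238.0, 212.0] [ 0.3927 -0.2853]
cap_tray 0.75 [408.0, 180.0] [0.5    0.3626]
grease_jar 0.74 [356.0, 253.0] [ 0.7737 -0.0648]
grease_jar 0.23 [244.0, 204.0] [ 0.3516 -0.2466]
wash_bottle 0.9 [149.0, 236.0] [ 0.3869 -0.5714]
brush 0.83 [428.0, 224.0] [0.7668 0.2228]
top 57.18840352338234 320.3189595652482 198.93497392989144 [
[... 810 characters left out ...]
t_pos': array([-1.40560420e+00,  2.58581974e-01,  2.14826644e-02,  1.33371213e+00,
        2.23111119e-05,  1.41821879e+00]), 'dq': array([ 7.35854780e-04,  1.28447375e-03, -3.25135499e-03, -9.72250137e-05,
        3.16931848e-04, -1.12860134e-03]), 'joint_torque': array([ 2.51237769e-03, -5.55394614e+01,  3.44734955e+01,  1.43602891e-03,
        2.63281851e-05, -4.18856800e-06]), 'eef_pos': array([ 0.17185728, -0.52244337,  0.24828169]), 'tcp_rot': array([-7.62684874e-06,  9.87404336e-01,  1.58217184e-01,  1.11076724e-05]), 'force': array([ 0.23505489, -0.24442604, -0.01177212]), 'ft_torque': array([-0.02734464,  0.01896527,  0.03251976]), 'gripper_force': 0.0, 'opening': 0.085509497954046}
```

View pics/top0.png

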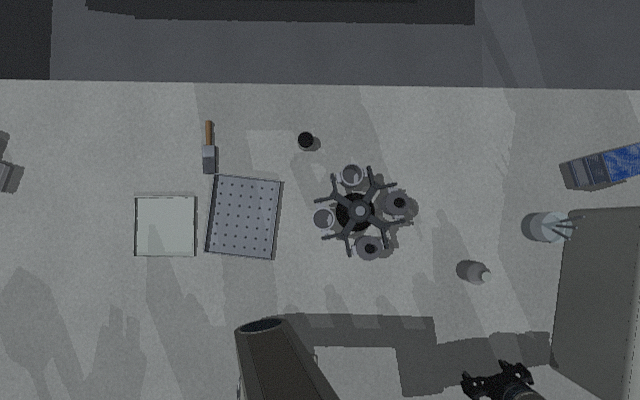

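View pics/scene0.png

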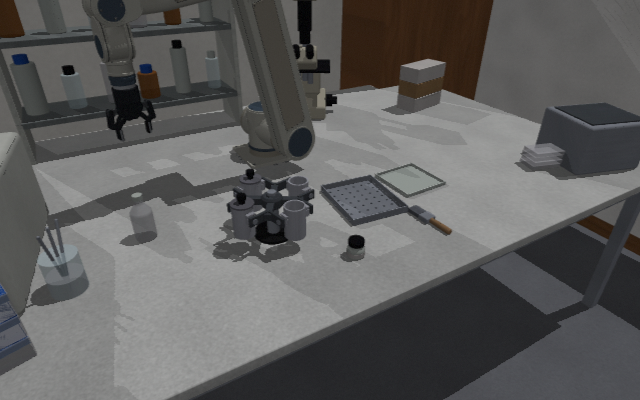

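The top view shows the rotor at about (360,212). The capped buckets are at (369,247) and (399,203), the open ones at (352,175) and (323,218), the wash tray at (245,216) and the cap tray at (165,226). Next I move over the rotor for a close wrist view.

```bash
python3 -m inch '[{"xyz":[0,0,0.04],"dr":[0,0,0],"gripper":0},{"xyz":[0,0,0.04],"dr":[0,0,0],"gripper":0},{"xyz":[0.02,0.02,0.03],"dr":[0,0,-0.014],"gripper":0},{"xyz":[0.03,0.023,0.01],"dr":[0,0,-0.014],"gripper":0},{"xyz":[0.032,0.025,0],"dr":[0,0,0],"gripper":0},{"xyz":[0.032,0.025,0],"dr":[0,0,0],"gripper":0},{"xyz":[0.032,0.025,0],"dr":[0,0,0],"gripper":0},{"xyz":[0.032,0.025,0],"dr":[0,0,0],"gripper":0},{"xyz":[0.032,0.025,0],"dr":[0,0,0],"gripper":0},{"xyz":[0.032,0.025,0],"dr":[0,0,0],"gripper":0}]'
python3 -m inch '[{"xyz":[0.032,0.025,0],"dr":[0,0,0],"gripper":0},{"xyz":[0.032,0.025,0],"dr":[0,0,0],"gripper":0},{"xyz":[0.032,0.025,0],"dr":[0,0,0],"gripper":0},{"xyz":[0.032,0.025,0],"dr":[0,0,0],"gripper":0},{"xyz":[0.02,0.02,0],"dr":[0,0,0],"gripper":0},{"xyz":[0,0,0],"dr":[0,0,0],"gripper":0},{"xyz":[0,0,0],"dr":[0,0,0],"gripper":0}]'
cat > look.py <<'E'
from h import *
import sys
s=snapshot("wrist"); save(s,sys.argv[1]); print(np.round(s["T"],3).tolist(),s["vertical_fov"],get_state()["eef_pos"],get_state()["tcp_rot"])
for q,z in [("rotor",0),("place1",.118),("bucket1",.118),("cap1",.142)]:
    for f in (landmark_of,boxes_of):
        for r in f(s,q)[:5]:
            if r["score"]>.3: print(f.__name__,q,round(r["score"],2),np.round(r["position"]).tolist(),onz(s,r["position"],z)[:2])
E
python3 look.py w1.png
```

```text
t: 1.83
eef_pos: [0.4151, -0.3279, 0.3685]
tcp_rot: [0.0, 0.993, 0.115, 0.0]
force: [0.4, -0.1, 0.4]
opening: 0.0852
gripper_force: 0.0
t: 2.42
eef_pos: [0.5628, -0.2082, 0.3676]
tcp_rot: [-0.0, 0.993, 0.116, -0.0]
force: [-0.2, -0.0, -0.8]
opening: 0.0849
gripper_force: 0.0
[[0.232, -0.926, -0.297, 0.639], [-0.973, -0.221, -0.069, -0.191], [-0.002, 0.305, -0.952, 0.492], [0.0, 0.0, 0.0, 1.0]] 66.27613541159806 [ 0.56206107 -0.20907813  0.36795812] [-4.74546814e-05  9.93319564e-01  1.15395576e-01 -3.19945747e-04]
call rotor 0.97 [332.0, 162.0] [ 0.5588 -0.2271]
call rotor 0.7 [337.0, 162.0] [ 0.5607 -0.2337]
call place1 0.76 [339.0, 164.0] [ 0.578  -0.2265]
call bucket1 0.68 [342.0, 94.0] [ 0.6568 -0.2095]
call bucket1 0.63 [252.0, 175.0] [ 0.5389 -0.1252]
call bucket1 0.63 [337.0, 254.0] [ 0.4572 -0.2549]
call bucket1 0.49 [429.0, 186.0] [ 0.5771 -0.3444]
call bucket1 0.82 [252.0, 178.0] [ 0.5358 -0.125 ]
call bucket1 0.71 [342.0, 93.0] [ 0.6579 -0.2099]
call bucket1 0.65 [403.0, 160.0] [ 0.6002 -0.302 ]
call bucket1 0.61 [333.0, 237.0] [ 0.4811 -0.2433]
call bucket1 0.6 [430.0, 188.0] [ 0.5754 -0.3465]
call cap1 0.78 [428.0, 186.0] [ 0.5807 -0.3334]
call cap1 0.61 [336.0, 264.0] [ 0.4549 -0.2529]
call cap1 0.6 [254.0, 177.0] [ 0.5436 -0.1321]
call cap1 0.88 [432.0, 186.0] [ 0.5816 -0.3376]
call cap1 0.77 [335.0, 266.0] [ 0.4527 -0.2525]
```

View pics/w1.png

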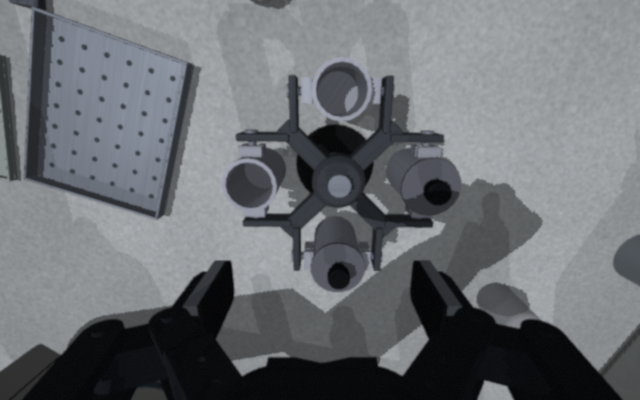

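Both knob heads are clear, at (339,275) and (438,192). The nut top is at (340,187) and the open rims are at (342,90) and (251,184). I'll fit the rotor from these.

```bash
cat > fit.py <<'E'
from h import *
from scipy.optimize import least_squares
s=snapshot("wrist"); g=cv2.cvtColor(s["image"],cv2.COLOR_RGB2GRAY)
def blob(p,thr,r=22):
    x,y=p; m=(g[y-r:y+r,x-r:x+r]<thr).astype(np.uint8)
    n,l,st,c=cv2.connectedComponentsWithStats(m); k=l[r,r]; return c[k]+[x-r,y-r],st[k]
for p in [(339,275),(438,192)]:
    c,st=blob(p,40); print("knob",c.round(1),st, onz(s,c,.174)) 
c2=g[177:198,330:351]; m=(c2>90).astype(np.uint8); n,l,st,c=cv2.connectedComponentsWithStats(m); k=l[10,10]
nut=c[k]+[330,177]; print("nut",nut,st[k],onz(s,nut,.150))
def circ(c,r,z): 
    return np.array([proj(s,[c[0]+r*np.cos(a),c[1]+r*np.sin(a),z]) for a in np.linspace(0,2*np.pi,60)])
v=s["image"].copy()
cx,cy=.560,-.229; import sys
cx,cy,yaw=map(float,sys.argv[1:4])
for i in range(4):
    a=yaw+i*np.pi/2; p=[cx+.105*np.cos(a),cy+.105*np.sin(a)]; print(i,np.round(p,4))
    for r,z,col in [(.032,.148,(255,0,0)),(.0345,.154,(0,255,0)),(.0135,.180,(0,255,255))]:
        cv2.polylines(v,[circ(p,r,z).round().astype(int)],True,col,1)
cv2.polylines(v,[circ((cx,cy),.010,.150).round().astype(int)],True,(255,0,255),1)
v=cv2.resize(v[40:320,200:480],None,fx=2,fy=2,interpolation=cv2.INTER_NEAREST); cv2.imwrite("pics/"+sys.argv[4],v[:,:,::-1])
E
python3 fit.py .560 -.228 .23 f1.png
```

```text
knob [337.5 273.9] [ 10   8  22  26 452] [ 0.4582 -0.2538  0.174 ]
knob [435.6 190.2] [  7   7  27  27 572] [ 0.5815 -0.332   0.174 ]
nut [338.63554217 185.46686747] [  0   0  20  19 332] [ 0.5571 -0.2316  0.15  ]
0 [ 0.6622 -0.2041]
1 [ 0.5361 -0.1258]
2 [ 0.4578 -0.2519]
3 [ 0.5839 -0.3302]
```

View pics/f1.png

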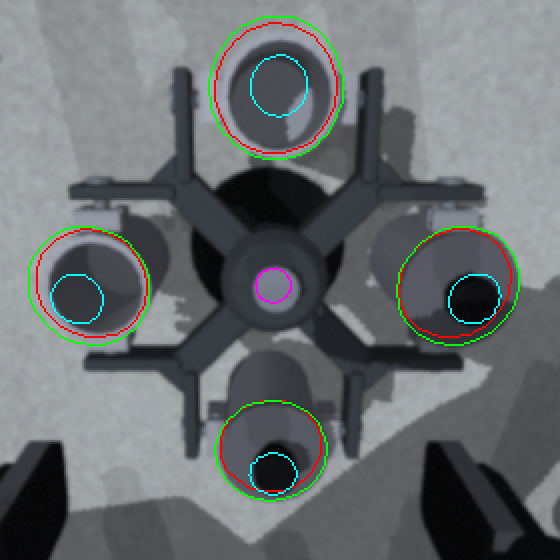

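```bash
python3 -m inch '[{"xyz":[0.004,-0.024,-0.03],"dr":[0,0,0],"gripper":0},{"xyz":[0.004,-0.025,-0.03],"dr":[0,0,0],"gripper":0},{"xyz":[0.004,-0.025,-0.03],"dr":[0,0,0],"gripper":0},{"xyz":[0.004,-0.025,-0.03],"dr":[0,0,0],"gripper":0},{"xyz":[0.004,-0.023,-0.02],"dr":[0,0,0],"gripper":0},{"xyz":[0,0,0],"dr":[0,0,0],"gripper":0}]' 30
python3 - <<'E'
from h import *
def trays(s):
    for q,hz in (("wash_tray",.025),("cap_tray",.014)):
        o=outline_of(s,q)[0]; c,_=cv2.findContours(o["pixels"].astype(np.uint8),cv2.RETR_EXTERNAL,cv2.CHAIN_APPROX_NONE)
        c=max(c,key=cv2.contourArea)[:,0]; w=np.array([onz(s,p,hz)[:2] for p in c.astype(float)])
        r=cv2.minAreaRect((w*1000).astype(np.float32)); print(q,round(o["score"],2),np.round(r,1) if 0 else r, cv2.boxPoints(r).round().tolist())
trays(snapshot("top")); print(get_state()["eef_pos"])
E
```

```text
t: 3.42
eef_pos: [0.5805, -0.3346, 0.2222]
tcp_rot: [-0.002, 0.994, 0.113, -0.003]
force: [0.2, 0.4, -0.3]
opening: 0.0853
gripper_force: 0.0
wash_tray 0.86 ((539.3637084960938, 122.02006530761719), (216.80667114257812, 252.73388671875), 84.10321807861328) [[403.0, 27.0], [654.0, 1.0], [676.0, 217.0], [425.0, 243.0]]
cap_tray 0.91 ((502.5919189453125, 366.515625), (186.96055603027344, 199.23245239257812), 0.9751381874084473) [[407.0, 465.0], [411.0, 265.0], [598.0, 269.0], [594.0, 468.0]]
[ 0.5817132  -0.33159155  0.22854384]
```

```bash
python3 -m inch '[{"xyz":[0.001,0,-0.02],"dr":[0,0,0],"gripper":0},{"xyz":[0,0,-0.02],"dr":[0,0,0],"gripper":0},{"xyz":[0,0,-0.011],"dr":[0,0,0],"gripper":0},{"xyz":[0,0,0],"dr":[0,0,0],"gripper":0},{"xyz":[0,0,0],"dr":[0,0,0],"gripper":0.45},{"xyz":[0,0,0],"dr":[0,0,0],"gripper":0.6},{"xyz":[0,0,0],"dr":[0,0,0],"gripper":0.8},{"xyz":[0,0,0],"dr":[0,0,0],"gripper":1},{"xyz":[0,0,0],"dr":[0,0,0],"gripper":1},{"xyz":[0,0,0],"dr":[0,0,0],"gripper":1}]' 30
python3 -m inch '[{"xyz":[0,0,0],"dr":[0,0,0],"gripper":1},{"xyz":[0,0,0],"dr":[0,0,0],"gripper":1},{"xyz":[0,0,0],"dr":[0,0,0],"gripper":1}]'
```

```text
t: 4.4
eef_pos: [0.5831, -0.3316, 0.1782]
tcp_rot: [0.0, 0.993, 0.115, 0.001]
force: [-0.8, 0.6, 5.2]
opening: 0.0258
gripper_force: 29.2
t: 4.65
eef_pos: [0.5831, -0.3316, 0.1782]
tcp_rot: [0.0, 0.993, 0.115, 0.001]
force: [0.5, 0.8, 5.8]
opening: 0.0256
gripper_force: 29.3
```

```bash
python3 -m inch '[{"xyz":[0,0,0.01],"dr":[0,0,0],"gripper":1},{"xyz":[0,0,0.03],"dr":[0,0,0],"gripper":1},{"xyz":[0,0,0.035],"dr":[0,0,0],"gripper":1},{"xyz":[0,0.015,0.03],"dr":[0,0,0],"gripper":1},{"xyz":[-0.002,0.035,0.015],"dr":[0,0,0],"gripper":1},{"xyz":[-0.002,0.04,0],"dr":[0,0,0],"gripper":1},{"xyz":[-0.002,0.04,0],"dr":[0,0,0],"gripper":1},{"xyz":[-0.002,0.04,0],"dr":[0,0,0],"gripper":1},{"xyz":[-0.002,0.04,0],"dr":[0,0,0],"gripper":1},{"xyz":[-0.002,0.04,0],"dr":[0,0,0],"gripper":1}]'
python3 -m inch '[{"xyz":[-0.003,0.04,0],"dr":[0,0,0],"gripper":1},{"xyz":[-0.003,0.04,0],"dr":[0,0,0],"gripper":1},{"xyz":[-0.003,0.04,0],"dr":[0,0,0],"gripper":1},{"xyz":[-0.003,0.04,0],"dr":[0,0,0],"gripper":1},{"xyz":[-0.003,0.04,0],"dr":[0,0,0],"gripper":1},{"xyz":[-0.003,0.04,0],"dr":[0,0,0],"gripper":1},{"xyz":[-0.003,0.04,0],"dr":[0,0,0],"gripper":1},{"xyz":[-0.003,0.04,0],"dr":[0,0,0],"gripper":1},{"xyz":[0,0.02,0],"dr":[0,0,0],"gripper":1},{"xyz":[0,0,0],"dr":[0,0,0],"gripper":1}]'
cat > ct.py <<'E'
from h import *
s=snapshot("wrist"); print(get_state()["eef_pos"],get_state()["opening"]); import sys
for q,h in [("cap_tray",.014),("wash_tray",.025)]:
  for n,s in (("wrist",s),("top",snapshot("top"))):
    for o in outline_of(s,q)[:1]:
        c,_=cv2.findContours(o["pixels"].astype(np.uint8),cv2.RETR_EXTERNAL,cv2.CHAIN_APPROX_NONE)
        c=max(c,key=cv2.contourArea)[:,0]; w=np.array([onz(s,p,h)[:2] for p in c.astype(float)])
        print(q,n,cv2.minAreaRect((w*1000).astype(np.float32)))
    for r in landmark_of(s,q)[:1]: print(n,"lm",onz(s,r["position"],0))
    if n=="wrist" and q=="cap_tray" and len(sys.argv)>1: save(s,sys.argv[1])
E
python3 ct.py ct1.png
```

```text
t: 5.48
eef_pos: [0.5702, -0.0797, 0.2979]
tcp_rot: [0.0, 0.993, 0.114, 0.0]
force: [0.9, 0.4, 0.3]
opening: 0.0257
gripper_force: 29.7
t: 6.32
eef_pos: [0.5518, 0.2413, 0.2972]
tcp_rot: [-0.008, 0.991, 0.133, -0.001]
force: [-0.2, -1.1, -0.7]
opening: 0.0258
gripper_force: 29.8
[0.55190319 0.23968659 0.29719238] 0.025673182752993278
cap_tray wrist ((503.8558654785156, 368.95745849609375), (191.40895080566406, 191.1285400390625), 1.397188663482666)
wrist lm [0.5029 0.3631 0.    ]
cap_tray top ((499.83935546875, 366.668701171875), (183.32435607910156, 193.34205627441406), 2.145662784576416)
top lm [0.5042 0.3652 0.    ]
wash_tray wrist ((538.9823608398438, 121.41507720947266), (214.27774047851562, 249.77967834472656), 84.7226333618164)
wrist lm [0.5447 0.1335 0.    ]
wash_tray top ((537.0062255859375, 121.04533386230469), (215.6476287841797, 253.05368041992188), 84.22051239013672)
top lm [0.5389 0.1201 0.    ]
```

View pics/ct1.png

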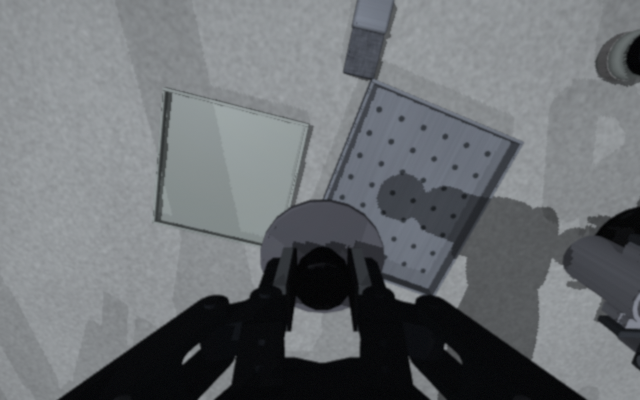

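The cap hangs level between the pads, seen at (322,275). The cap tray shows whole, centred near (235,165), and hasn't moved.

```bash
python3 -m inch '[{"xyz":[-0.003,0.04,0],"dr":[0,0,0],"gripper":1},{"xyz":[-0.003,0.04,0],"dr":[0,0,0],"gripper":1},{"xyz":[-0.003,0.04,-0.02],"dr":[0,0,0],"gripper":1},{"xyz":[-0.003,0.04,-0.03],"dr":[0,0,0],"gripper":1},{"xyz":[0,0.005,-0.03],"dr":[0,0,0],"gripper":1},{"xyz":[0,0,-0.03],"dr":[0,0,0],"gripper":1},{"xyz":[0,0,0],"dr":[0,0,0],"gripper":1},{"xyz":[0,0,0],"dr":[0,0,0],"gripper":1}]'
python3 -c "
from bench import *
s=get_state();print(s['joint_pos'],s['eef_pos'],s['tcp_rot'])"
```

```text
t: 7.53
eef_pos: [0.5615, 0.3317, 0.193]
tcp_rot: [-0.032, 0.982, 0.187, -0.008]
force: [-0.5, 0.2, 0.2]
opening: 0.0257
gripper_force: 29.7
[0.37657026 0.45086326 0.17058746 1.2945005  0.06616195 3.14060645] [0.5615395  0.33169814 0.19295922] [-0.03212207  0.98170725  0.18749128 -0.00812868]
```

J6 has hit its limit, which tilted the tool slightly. I'll turn about +z and level it.

```bash
cat > go.py <<'E'
# usage: go.py x y z yawdeg : prints remaining shift and turn (units of pi)
import sys,numpy as np
from bench import *
from scipy.spatial.transform import Rotation as R
x,y,z,w=map(float,sys.argv[1:]); s=get_state()
q=s["tcp_rot"]; r0=R.from_quat([q[1],q[2],q[3],q[0]])
r1=R.from_euler("z",w,degrees=True)*R.from_euler("x",180,degrees=True)
d=(r1*r0.inv()).as_rotvec()/np.pi
print("pos",s["eef_pos"].round(4),"shift",(np.array([x,y,z])-s["eef_pos"]).round(4),"dr",d.round(4),"rows",np.linalg.norm(d)*180/7.16,"J",s["joint_pos"].round(2),"op",round(s["opening"],4))
E
python3 go.py .541 .405 .20 100; python3 -m inch '[{"xyz":[0,0.01,0],"dr":[0,0,0.038],"gripper":1},{"xyz":[0,0.01,0],"dr":[0,0,0.038],"gripper":1},{"xyz":[0,0.01,0],"dr":[0,0,0.038],"gripper":1},{"xyz":[0,0.01,0],"dr":[0,0,0.038],"gripper":1},{"xyz":[0,0.01,0],"dr":[0,0,0.038],"gripper":1},{"xyz":[-0.005,0.01,0],"dr":[0,0,0.038],"gripper":1},{"xyz":[-0.005,0.01,0],"dr":[0,0,0.038],"gripper":1},{"xyz":[-0.005,0,0],"dr":[0,0,0.038],"gripper":1},{"xyz":[-0.005,0,0],"dr":[0,0,0.038],"gripper":1},{"xyz":[0,0,0],"dr":[0,0,0],"gripper":1}]'; python3 go.py .541 .405 .20 100
```

```text
pos [0.5615 0.3317 0.193 ] shift [-0.0205  0.0733  0.007 ] dr [-0.0099 -0.0206  0.4352] rows 10.95702618908302 J [0.38 0.45 0.17 1.29 0.07 3.14] op 0.0257
t: 8.37
eef_pos: [0.5423, 0.4026, 0.1968]
tcp_rot: [-0.024, 0.746, 0.666, -0.021]
force: [0.6, 0.6, 0.1]
opening: 0.0253
gripper_force: 29.7
pos [0.5423 0.4026 0.1968] shift [-0.0013  0.0024  0.0032] dr [ 0.0002 -0.0202  0.0915] rows 2.355069403078414 J [0.5  0.53 0.31 1.4  0.04 2.18] op 0.0253
```

```bash
python3 -m inch '[{"xyz":[-0.001,0.002,0],"dr":[0,-0.01,0.03],"gripper":1},{"xyz":[0,0,-0.03],"dr":[0,-0.01,0.03],"gripper":1},{"xyz":[0,0,-0.03],"dr":[0,0,0.03],"gripper":1},{"xyz":[0,0,-0.03],"dr":[0,0,0],"gripper":1},{"xyz":[0,0,-0.02],"dr":[0,0,0],"gripper":1},{"xyz":[0,0,0],"dr":[0,0,0],"gripper":1},{"xyz":[0,0,0],"dr":[0,0,0],"gripper":1}]'; python3 go.py .541 .405 .041 100;  python3 ct.py | grep "cap_tray"
```

```text
t: 8.95
eef_pos: [0.5419, 0.4039, 0.0848]
tcp_rot: [-0.001, 0.648, 0.762, -0.001]
force: [0.2, -0.3, -0.3]
opening: 0.026
gripper_force: 29.8
pos [0.5419 0.4039 0.0848] shift [-0.0009  0.0011 -0.0438] dr [-0.0001 -0.0011  0.0044] rows 0.11346202112641424 J [0.52 0.55 0.06 1.08 0.   1.93] op 0.026
cap_tray wrist ((502.997314453125, 375.011474609375), (188.90570068359375, 180.84031677246094), 1.8035582304000854)
cap_tray top ((502.6268615722656, 364.364013671875), (186.96127319335938, 196.27516174316406), 0.9710290431976318)
```

```bash
python3 -m inch '[{"xyz":[0,0,-0.02],"dr":[0,0,0],"gripper":1},{"xyz":[0,0,-0.012],"dr":[0,0,0],"gripper":1},{"xyz":[0,0,-0.006],"dr":[0,0,0],"gripper":1},{"xyz":[0,0,-0.003],"dr":[0,0,0],"gripper":1},{"xyz":[0,0,-0.002],"dr":[0,0,0],"gripper":1},{"xyz":[0,0,0],"dr":[0,0,0],"gripper":1}]'
```

```text
t: 10.0
eef_pos: [0.5413, 0.4041, 0.041]
tcp_rot: [-0.001, 0.647, 0.763, -0.001]
force: [0.4, -0.0, -0.6]
opening: 0.0259
gripper_force: 29.7
```

```bash
python3 -m inch '[{"xyz":[0,0,-0.001],"dr":[0,0,0],"gripper":1},{"xyz":[0,0,0],"dr":[0,0,0],"gripper":0.5},{"xyz":[0,0,0],"dr":[0,0,0],"gripper":0.3},{"xyz":[0,0,0],"dr":[0,0,0],"gripper":0},{"xyz":[0,0,0],"dr":[0,0,0],"gripper":0},{"xyz":[0,0,0.02],"dr":[0,0,0],"gripper":0},{"xyz":[0,0,0.04],"dr":[0,0,0],"gripper":0},{"xyz":[0,0,0.04],"dr":[0,0,0],"gripper":0},{"xyz":[0,-0.01,0.04],"dr":[0,0,0],"gripper":0},{"xyz":[0,-0.03,0.02],"dr":[0,0,0],"gripper":0}]'
python3 go.py .458 -.2532 .22 103
python3 - <<'E'
from h import *
s=snapshot("wrist"); save(s,"c1.png")
for r in landmark_of(s,"cap1")[:2]: print(r["score"],onz(s,r["position"],.004))
E
```

```text
t: 10.83
eef_pos: [0.5418, 0.3667, 0.2046]
tcp_rot: [-0.001, 0.646, 0.764, 0.002]
force: [1.3, -0.8, 0.4]
opening: 0.0856
gripper_force: 0.0
pos [0.5418 0.3667 0.2046] shift [-0.0838 -0.6199  0.0154] dr [-0.0012  0.0005  0.019 ] rows 0.47898821499255045 J [0.47 0.45 0.2  1.32 0.   1.87] op 0.0856
0.66 [0.5452 0.3994 0.004 ]
```

View pics/c1.png

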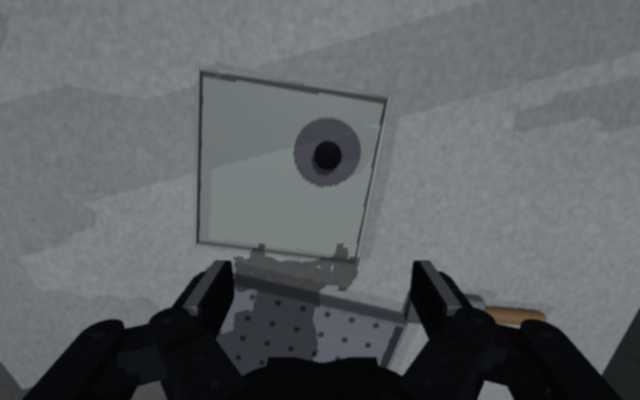

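The cap lies flat, knob up, in the cap tray at (327,155). Next is the second cap.

```bash
python3 -m inch '[{"xyz":[-0.002,-0.03,0.03],"dr":[0,0,0.019],"gripper":0},{"xyz":[-0.005,-0.04,0.01],"dr":[0,0,0],"gripper":0},{"xyz":[-0.005,-0.04,0],"dr":[0,0,0],"gripper":0},{"xyz":[-0.005,-0.04,0],"dr":[0,0,0],"gripper":0},{"xyz":[-0.005,-0.04,0],"dr":[0,0,0],"gripper":0},{"xyz":[-0.005,-0.04,0],"dr":[0,0,0],"gripper":0},{"xyz":[-0.005,-0.04,0],"dr":[0,0,0],"gripper":0},{"xyz":[-0.005,-0.04,0],"dr":[0,0,0],"gripper":0},{"xyz":[-0.005,-0.04,0],"dr":[0,0,0],"gripper":0},{"xyz":[-0.005,-0.04,0],"dr":[0,0,0],"gripper":0}]'
python3 -m inch '[{"xyz":[-0.005,-0.04,0],"dr":[0,0,0],"gripper":0},{"xyz":[-0.005,-0.04,0],"dr":[0,0,0],"gripper":0},{"xyz":[-0.005,-0.04,0],"dr":[0,0,0],"gripper":0},{"xyz":[-0.006,-0.04,0],"dr":[0,0,0],"gripper":0},{"xyz":[-0.006,-0.04,0],"dr":[0,0,0],"gripper":0},{"xyz":[-0.006,-0.03,0],"dr":[0,0,0],"gripper":0},{"xyz":[0,0,-0.02],"dr":[0,0,0],"gripper":0},{"xyz":[0,0,0],"dr":[0,0,0],"gripper":0},{"xyz":[0,0,0],"dr":[0,0,0],"gripper":0}]'
python3 go.py .458 -.2532 .178 103
```

```text
t: 11.77
eef_pos: [0.4934, -0.0268, 0.2385]
tcp_rot: [-0.002, 0.624, 0.782, -0.001]
force: [1.3, 0.6, 0.8]
opening: 0.0854
gripper_force: 0.0
t: 12.52
eef_pos: [0.4606, -0.2549, 0.218]
tcp_rot: [-0.003, 0.624, 0.781, -0.001]
force: [-0.2, 0.2, 0.3]
opening: 0.0856
gripper_force: 0.0
pos [ 0.4606 -0.2549  0.218 ] shift [-0.0026  0.0017 -0.04  ] dr [-0.0007 -0.0019  0.0012] rows 0.059923708964684234 J [-0.66  0.23 -0.09  1.25 -0.    0.68] op 0.0856
```

```bash
python3 -m inch '[{"xyz":[-0.003,0.002,-0.015],"dr":[0,-0.002,0],"gripper":0},{"xyz":[0,0,-0.015],"dr":[0,0,0],"gripper":0},{"xyz":[0,0,-0.01],"dr":[0,0,0],"gripper":0},{"xyz":[0,0,0],"dr":[0,0,0],"gripper":0.4},{"xyz":[0,0,0],"dr":[0,0,0],"gripper":0.5},{"xyz":[0,0,0],"dr":[0,0,0],"gripper":0.6},{"xyz":[0,0,0],"dr":[0,0,0],"gripper":0.7},{"xyz":[0,0,0],"dr":[0,0,0],"gripper":0.8},{"xyz":[0,0,0],"dr":[0,0,0],"gripper":0.9},{"xyz":[0,0,0],"dr":[0,0,0],"gripper":1}]' 30
python3 -m inch '[{"xyz":[0,0,0],"dr":[0,0,0],"gripper":1},{"xyz":[0,0,0],"dr":[0,0,0],"gripper":1}]'
```

```text
t: 13.35
eef_pos: [0.4584, -0.2536, 0.18]
tcp_rot: [0.002, 0.624, 0.782, 0.001]
force: [-2.4, 0.5, 5.6]
opening: 0.0256
gripper_force: 29.3
t: 13.52
eef_pos: [0.4584, -0.2536, 0.18]
tcp_rot: [0.002, 0.624, 0.782, 0.001]
force: [-1.4, 0.7, 5.6]
opening: 0.0255
gripper_force: 29.3
```

```bash
python3 -m inch '[{"xyz":[0,0,0.01],"dr":[0,0,0],"gripper":1},{"xyz":[0,0,0.03],"dr":[0,0,0],"gripper":1},{"xyz":[0,0,0.03],"dr":[0,0,0],"gripper":1},{"xyz":[0,0.02,0.02],"dr":[0,0,0],"gripper":1},{"xyz":[0,0.035,0],"dr":[0,0,0],"gripper":1},{"xyz":[0,0.035,0],"dr":[0,0,0],"gripper":1},{"xyz":[0,0.035,0],"dr":[0,0,0],"gripper":1},{"xyz":[0,0.035,0],"dr":[0,0,0],"gripper":1},{"xyz":[0,0.035,0],"dr":[0,0,0],"gripper":1},{"xyz":[0,0.035,0],"dr":[0,0,0],"gripper":1}]'
python3 -m inch '[{"xyz":[0,0.035,0],"dr":[0,0,0],"gripper":1},{"xyz":[0,0.035,0],"dr":[0,0,0],"gripper":1},{"xyz":[0,0.035,0],"dr":[0,0,0],"gripper":1},{"xyz":[0,0.035,0],"dr":[0,0,0],"gripper":1},{"xyz":[0,0.035,0],"dr":[0,0,0],"gripper":1},{"xyz":[0,0.035,0],"dr":[0,0,0],"gripper":1},{"xyz":[0,0.035,0],"dr":[0,0,0],"gripper":1},{"xyz":[0,0.035,0],"dr":[0,0,0],"gripper":1},{"xyz":[0,0.035,0],"dr":[0,0,0],"gripper":1},{"xyz":[0,0,0],"dr":[0,0,0],"gripper":1}]'
python3 ct.py
python3 go.py .465 .329 .10 103
```

```text
t: 14.35
eef_pos: [0.4578, -0.0219, 0.2699]
tcp_rot: [0.001, 0.624, 0.781, 0.001]
force: [0.8, -0.0, -0.7]
opening: 0.0258
gripper_force: 29.9
t: 15.18
eef_pos: [0.4577, 0.2964, 0.2692]
tcp_rot: [0.0, 0.622, 0.783, 0.001]
force: [0.2, -0.4, -1.0]
opening: 0.0258
gripper_force: 29.9
[0.45774089 0.29419173 0.26915669] 0.02563967730490687
cap_tray wrist ((502.4363098144531, 368.88165283203125), (191.0517120361328, 190.84120178222656), 1.4950129985809326)
wrist lm [0.507  0.3714 0.    ]
cap_tray top ((504.16448974609375, 366.31768798828125), (190.14767456054688, 199.61859130859375), 0.9963073134422302)
top lm [0.5046 0.3615 0.    ]
wash_tray wrist ((538.184814453125, 121.99968719482422), (216.36795043945312, 256.4421081542969), 84.2041244506836)
wrist lm [0.5438 0.1335 0.    ]
wash_tray top ((537.4024658203125, 123.20548248291016), (215.33340454101562, 253.45753479003906), 85.01422119140625)
top lm [0.5463 0.1323 0.    ]
pos [0.4584 0.291  0.2694] shift [ 0.0066  0.038  -0.1694] dr [-0.      0.001   0.0013] rows 0.041399808617195985 J [ 0.41  0.24  0.05  1.38 -0.    1.76] op 0.0257
```

```bash
python3 -m inch '[{"xyz":[0.005,0.039,-0.01],"dr":[0,0,0],"gripper":1},{"xyz":[0,0,-0.035],"dr":[0,0,0],"gripper":1},{"xyz":[0,0,-0.035],"dr":[0,0,0],"gripper":1},{"xyz":[0,0,-0.035],"dr":[0,0,0],"gripper":1},{"xyz":[0,0,-0.035],"dr":[0,0,0],"gripper":1},{"xyz":[0,0,-0.03],"dr":[0,0,0],"gripper":1},{"xyz":[0,0,-0.02],"dr":[0,0,0],"gripper":1},{"xyz":[0,0,-0.015],"dr":[0,0,0],"gripper":1},{"xyz":[0,0,-0.006],"dr":[0,0,0],"gripper":1},{"xyz":[0,0,0],"dr":[0,0,0],"gripper":1}]'; python3 go.py .463 .331 .042 103
```

```text
t: 16.57
eef_pos: [0.4627, 0.3301, 0.047]
tcp_rot: [0.001, 0.624, 0.782, -0.0]
force: [-0.1, 0.4, 0.6]
opening: 0.0256
gripper_force: 29.9
pos [0.4627 0.3301 0.047 ] shift [ 0.0003  0.0009 -0.005 ] dr [0.0004 0.0002 0.0011] rows 0.02957921534589701 J [ 0.47  0.42 -0.28  0.87 -0.    1.82] op 0.0256
```

```bash
python3 -m inch '[{"xyz":[0,0,-0.003],"dr":[0,0,0],"gripper":1},{"xyz":[0,0,-0.003],"dr":[0,0,0],"gripper":1},{"xyz":[0,0,0],"dr":[0,0,0],"gripper":0.5},{"xyz":[0,0,0],"dr":[0,0,0],"gripper":0.3},{"xyz":[0,0,0],"dr":[0,0,0],"gripper":0},{"xyz":[0,0,0],"dr":[0,0,0],"gripper":0},{"xyz":[0,0,0.02],"dr":[0,0,0],"gripper":0},{"xyz":[0,0,0.04],"dr":[0,0,0],"gripper":0},{"xyz":[0,0,0.04],"dr":[0,0,0],"gripper":0},{"xyz":[0,-0.01,0.04],"dr":[0,0,0.038],"gripper":0}]'
python3 -m inch '[{"xyz":[0,-0.03,0.02],"dr":[0,0,0.038],"gripper":0},{"xyz":[0.005,-0.035,0.02],"dr":[0,0,0.038],"gripper":0},{"xyz":[0.006,-0.035,0.02],"dr":[0,0,0.038],"gripper":0},{"xyz":[0.006,-0.035,0.02],"dr":[0,0,0.038],"gripper":0},{"xyz":[0.006,-0.035,0],"dr":[0,0,0.038],"gripper":0},{"xyz":[0.006,-0.035,0],"dr":[0,0,0.038],"gripper":0},{"xyz":[0.006,-0.035,0],"dr":[0,0,0.038],"gripper":0},{"xyz":[0.006,-0.035,0],"dr":[0,0,0.038],"gripper":0},{"xyz":[0.006,-0.035,0],"dr":[0,0,0.038],"gripper":0},{"xyz":[0.006,-0.035,0],"dr":[0,0,0.038],"gripper":0}]'
python3 -m inch '[{"xyz":[0.006,-0.035,0],"dr":[0,0,0.038],"gripper":0},{"xyz":[0.006,-0.035,0],"dr":[0,0,0.038],"gripper":0},{"xyz":[0.006,-0.02,0],"dr":[0,0,0],"gripper":0},{"xyz":[0,0,0],"dr":[0,0,0],"gripper":0},{"xyz":[0,0,0],"dr":[0,0,0],"gripper":0}]'
python3 go.py .5355 -.1265 .22 193.2
```

```text
t: 17.4
eef_pos: [0.4628, 0.3213, 0.1839]
tcp_rot: [0.001, 0.577, 0.817, 0.001]
force: [1.1, -1.2, -0.3]
opening: 0.0855
gripper_force: 0.0
t: 18.23
eef_pos: [0.515, -0.0178, 0.2615]
tcp_rot: [0.001, 0.028, 1.0, 0.001]
force: [0.5, 0.1, 0.1]
opening: 0.0853
gripper_force: 0.0
t: 18.65
eef_pos: [0.5331, -0.1072, 0.2609]
tcp_rot: [0.0, -0.087, 0.996, 0.001]
force: [0.3, 1.0, -0.4]
opening: 0.0854
gripper_force: 0.0
pos [ 0.5331 -0.1072  0.2609] shift [ 0.0024 -0.0193 -0.0409] dr [-0.0009 -0.0001  0.0179] rows 0.45036450915372345 J [-0.35  0.25  0.04  1.36  0.   -0.53] op 0.0854
```

```bash
python3 -m inch '[{"xyz":[0.002,-0.01,-0.02],"dr":[0,0,0.018],"gripper":0},{"xyz":[0.001,-0.01,-0.02],"dr":[0,0,0],"gripper":0},{"xyz":[0,0,0],"dr":[0,0,0],"gripper":0},{"xyz":[0,0,0],"dr":[0,0,0],"gripper":0}]'
python3 go.py .5355 -.1265 .22 193.2
cat > ov.py <<'E'
from h import *
import sys
s=snapshot("wrist"); v=s["image"].copy(); a=np.linspace(0,2*np.pi,80)
n,ps=sys.argv[1],[float(x) for x in sys.argv[2:]]
for k in range(0,len(ps),2):
  for r,col in ((.032,(255,0,0)),(.0275,(0,255,0))):
    c=np.array([proj(s,[ps[k]+r*np.cos(t),ps[k+1]+r*np.sin(t),.148]) for t in a]); cv2.polylines(v,[(c*8).round().astype(int)],True,col,1,shift=3); 
    if r>.03: m=c.mean(0)
x0=int(np.clip(m[0]-130,0,380)); y0=int(np.clip(m[1]-100,0,200))
cv2.imwrite("pics/"+n,cv2.resize(v[y0:y0+200,x0:x0+260],None,fx=3,fy=3,interpolation=cv2.INTER_NEAREST)[:,:,::-1])
E
python3 ov.py b1.png .5355 -.1265
```

```text
t: 18.98
eef_pos: [0.5355, -0.1251, 0.2209]
tcp_rot: [-0.001, -0.116, 0.993, 0.002]
force: [-0.0, 0.5, 0.6]
opening: 0.0857
gripper_force: 0.0
pos [ 0.5355 -0.1251  0.2209] shift [ 0.     -0.0014 -0.0009] dr [-0.0012 -0.0005 -0.0009] rows 0.039389487027593595 J [-0.38  0.27 -0.03  1.27  0.   -0.62] op 0.0857
```

View pics/b1.png

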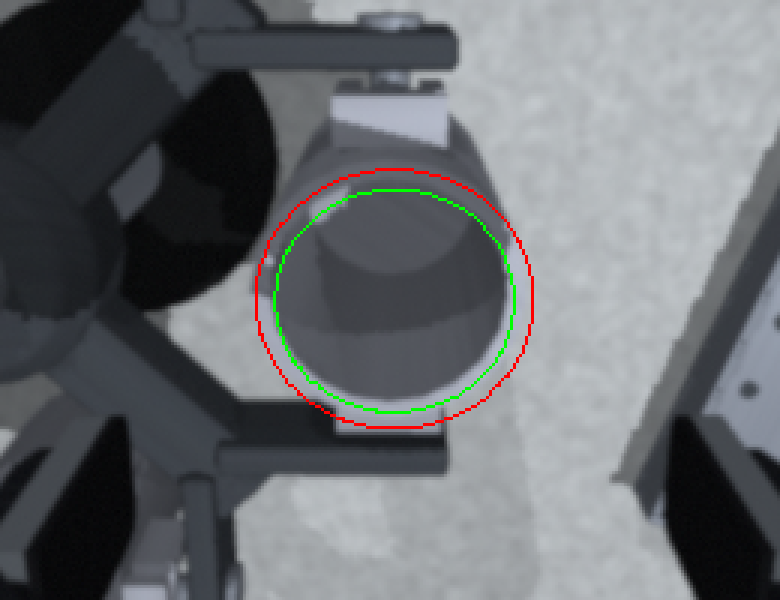

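The rim fits the overlay within about 1 mm, with the real one slightly towards the hub. I'll descend and close slowly.

```bash
python3 -m inch '[{"xyz":[0,-0.0024,-0.02],"dr":[0,0,-0.001],"gripper":0},{"xyz":[0,0,-0.025],"dr":[0,0,0],"gripper":0},{"xyz":[0,0,-0.02],"dr":[0,0,0],"gripper":0},{"xyz":[0,0,-0.015],"dr":[0,0,0],"gripper":0},{"xyz":[0,0,-0.007],"dr":[0,0,0],"gripper":0},{"xyz":[0,0,0],"dr":[0,0,0],"gripper":0},{"xyz":[0,0,0],"dr":[0,0,0],"gripper":0.1},{"xyz":[0,0,0],"dr":[0,0,0],"gripper":0.15},{"xyz":[0,0,0],"dr":[0,0,0],"gripper":0.18},{"xyz":[0,0,0],"dr":[0,0,0],"gripper":0.2}]' 20
python3 -m inch '[{"xyz":[0,0,0],"dr":[0,0,0],"gripper":0.22},{"xyz":[0,0,0],"dr":[0,0,0],"gripper":0.23},{"xyz":[0,0,0],"dr":[0,0,0],"gripper":0.24}]'; python3 go.py .5358 -.1275 .134 193.2
```

```text
t: 19.87
eef_pos: [0.5365, -0.1287, 0.135]
tcp_rot: [0.001, -0.115, 0.993, 0.001]
force: [0.2, -0.1, -0.2]
opening: 0.0685
gripper_force: 0.0
t: 20.12
eef_pos: [0.5361, -0.128, 0.1344]
tcp_rot: [0.0, -0.115, 0.993, 0.002]
force: [-0.0, 3.2, 2.3]
opening: 0.0648
gripper_force: 2.0
pos [ 0.5361 -0.128   0.1344] shift [-0.0003  0.0005 -0.0004] dr [-0.0012  0.0001 -0.0001] rows 0.03158534941787155 J [-0.39  0.32 -0.19  1.06  0.   -0.62] op 0.0648
```

```bash
python3 -m inch '[{"xyz":[0,0.0005,0],"dr":[0,0,0],"gripper":0.25},{"xyz":[0,0,0],"dr":[0,0,0],"gripper":0.27},{"xyz":[0,0,0],"dr":[0,0,0],"gripper":0.3},{"xyz":[0,0,0],"dr":[0,0,0],"gripper":0.4}]' 20
python3 -m inch '[{"xyz":[0,0,0],"dr":[0,0,0],"gripper":1},{"xyz":[0,0,0],"dr":[0,0,0],"gripper":1},{"xyz":[0,0,0],"dr":[0,0,0],"gripper":1}]' 60; python3 ov.py b1g.png .5358 -.1275
```

```text
t: 20.45
eef_pos: [0.536, -0.1276, 0.1344]
tcp_rot: [0.0, -0.115, 0.993, 0.002]
force: [-2.7, 5.6, 4.7]
opening: 0.0638
gripper_force: 21.2
t: 20.7
eef_pos: [0.536, -0.1276, 0.1346]
tcp_rot: [0.0, -0.115, 0.993, 0.002]
force: [-1.5, 5.6, 6.8]
opening: 0.0632
gripper_force: 63.9
```

View pics/b1g.png

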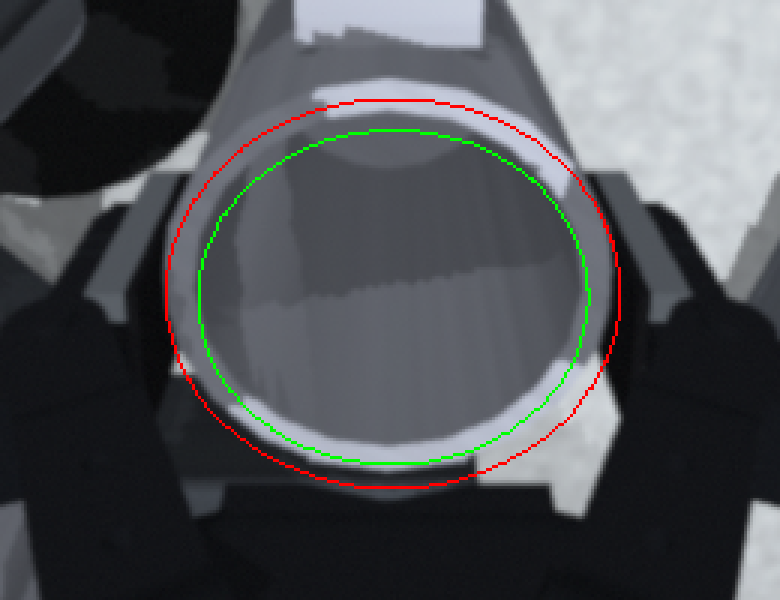

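The bucket sits squarely between the pads. I'll lift it slowly and straight.

```bash
python3 -m inch '[{"xyz":[0,0,0.001],"dr":[0,0,0],"gripper":1},{"xyz":[0,0,0.002],"dr":[0,0,0],"gripper":1},{"xyz":[0,0,0.002],"dr":[0,0,0],"gripper":1},{"xyz":[0,0,0],"dr":[0,0,0],"gripper":1}]'
python3 -m inch '[{"xyz":[0,0,0.003],"dr":[0,0,0],"gripper":1},{"xyz":[0,0,0.004],"dr":[0,0,0],"gripper":1},{"xyz":[0,0,0.004],"dr":[0,0,0],"gripper":1},{"xyz":[0,0,0.006],"dr":[0,0,0],"gripper":1},{"xyz":[0,0,0.01],"dr":[0,0,0],"gripper":1},{"xyz":[0,0,0.015],"dr":[0,0,0],"gripper":1},{"xyz":[0,0,0.03],"dr":[0,0,0],"gripper":1},{"xyz":[0,0,0.03],"dr":[0,0,0],"gripper":1},{"xyz":[0,0,0.02],"dr":[0,0,0],"gripper":1},{"xyz":[0,0,0],"dr":[0,0,0],"gripper":1}]'; python3 go.py 0.4795 0.0785 .258 174
```

```text
t: 21.08
eef_pos: [0.5362, -0.1284, 0.1392]
tcp_rot: [0.0, -0.115, 0.993, 0.001]
force: [0.5, -0.3, -3.5]
opening: 0.0627
gripper_force: 66.2
t: 21.92
eef_pos: [0.5374, -0.1285, 0.2664]
tcp_rot: [0.004, -0.115, 0.993, -0.001]
force: [-0.3, -1.0, -3.1]
opening: 0.0627
gripper_force: 67.7
pos [ 0.5374 -0.1285  0.2664] shift [-0.0579  0.207  -0.0084] dr [ 0.0005  0.0023 -0.1067] rows 2.683054597210533 J [-0.39  0.25  0.06  1.37  0.   -0.62] op 0.0627
```

```bash
python3 -m inch '[{"xyz":[-0.004,0.025,0],"dr":[0,0.001,-0.035],"gripper":1},{"xyz":[-0.006,0.035,0],"dr":[0,0.001,-0.035],"gripper":1},{"xyz":[-0.006,0.035,0],"dr":[0,0,-0.036],"gripper":1},{"xyz":[-0.006,0.035,0],"dr":[0,0,0],"gripper":1},{"xyz":[-0.006,0.035,-0.01],"dr":[0,0,0],"gripper":1},{"xyz":[-0.006,0.035,-0.02],"dr":[0,0,0],"gripper":1},{"xyz":[-0.006,0.035,-0.02],"dr":[0,0,0],"gripper":1},{"xyz":[-0.006,0.035,-0.02],"dr":[0,0,0],"gripper":1},{"xyz":[-0.004,0.033,-0.02],"dr":[0,0,0],"gripper":1},{"xyz":[0,0,-0.015],"dr":[0,0,0],"gripper":1}]'; python3 -m inch '[{"xyz":[0,0,-0.02],"dr":[0,0,0],"gripper":1},{"xyz":[0,0,-0.01],"dr":[0,0,0],"gripper":1},{"xyz":[0,0,0],"dr":[0,0,0],"gripper":1}]'; python3 go.py .488 .175 .0906 174.5
```

```text
t: 22.75
eef_pos: [0.484, 0.1795, 0.1542]
tcp_rot: [-0.004, 0.049, 0.999, 0.003]
force: [-0.2, 0.1, -3.6]
opening: 0.0629
gripper_force: 68.5
t: 23.0
eef_pos: [0.4846, 0.1747, 0.1237]
tcp_rot: [-0.005, 0.051, 0.999, 0.001]
force: [-0.6, 0.0, -2.8]
opening: 0.0631
gripper_force: 68.4
pos [0.4846 0.1747 0.1237] shift [ 0.0034  0.0003 -0.0331] dr [-0.001 -0.003  0.002] rows 0.09524476533438642 J [ 0.18  0.27 -0.29  1.02  0.    0.28] op 0.0631
```

```bash
python3 -m inch '[{"xyz":[0.003,0,-0.015],"dr":[-0.001,-0.003,0.002],"gripper":1},{"xyz":[0,0,-0.01],"dr":[0,0,0],"gripper":1},{"xyz":[0,0,-0.004],"dr":[0,0,0],"gripper":1},{"xyz":[0,0,-0.002],"dr":[0,0,0],"gripper":1},{"xyz":[0,0,-0.001],"dr":[0,0,0],"gripper":1},{"xyz":[0,0,0],"dr":[0,0,0],"gripper":1}]'
```

```text
t: 23.5
eef_pos: [0.4893, 0.1748, 0.0945]
tcp_rot: [0.002, 0.048, 0.999, 0.001]
force: [1.2, -0.1, -2.7]
opening: 0.0631
gripper_force: 68.6
```

```bash
python3 -m inch '[{"xyz":[0,0,-0.001],"dr":[0,0,0],"gripper":1},{"xyz":[0,0,-0.001],"dr":[0,0,0],"gripper":1},{"xyz":[0,0,-0.001],"dr":[0,0,0],"gripper":1},{"xyz":[0,0,0],"dr":[0,0,0],"gripper":1}]';python3 -m inch '[{"xyz":[0,0,-0.001],"dr":[0,0,0],"gripper":1},{"xyz":[0,0,0],"dr":[0,0,0],"gripper":1}]'
```

```text
t: 23.83
eef_pos: [0.4891, 0.1749, 0.0911]
tcp_rot: [0.002, 0.048, 0.999, 0.001]
force: [0.1, 0.6, -3.4]
opening: 0.0629
gripper_force: 68.6
t: 24.0
eef_pos: [0.4894, 0.1749, 0.0909]
tcp_rot: [0.003, 0.048, 0.999, 0.001]
force: [-1.1, -0.9, 4.9]
opening: 0.0628
gripper_force: 69.7
```

```bash
python3 -m inch '[{"xyz":[0,0,0],"dr":[0,0,0],"gripper":0.2},{"xyz":[0,0,0],"dr":[0,0,0],"gripper":0.1},{"xyz":[0,0,0],"dr":[0,0,0],"gripper":0},{"xyz":[0,0,0],"dr":[0,0,0],"gripper":0},{"xyz":[0,0,0.01],"dr":[0,0,0],"gripper":0},{"xyz":[0,0,0.03],"dr":[0,0,0],"gripper":0},{"xyz":[0,0,0.04],"dr":[0,0,0],"gripper":0},{"xyz":[0.002,-0.01,0.04],"dr":[0,0,0.035],"gripper":0},{"xyz":[0.006,-0.035,0.02],"dr":[0,0,0.035],"gripper":0},{"xyz":[0.007,-0.037,0.01],"dr":[0,0,0.034],"gripper":0}]'
python3 -m inch '[{"xyz":[0.007,-0.038,0],"dr":[0,0,0],"gripper":0},{"xyz":[0.007,-0.038,0],"dr":[0,0,0],"gripper":0},{"xyz":[0.007,-0.038,0],"dr":[0,0,0],"gripper":0},{"xyz":[0.007,-0.038,0],"dr":[0,0,0],"gripper":0},{"xyz":[0.007,-0.038,0],"dr":[0,0,0],"gripper":0},{"xyz":[0.007,-0.038,0],"dr":[0,0,0],"gripper":0},{"xyz":[0.007,-0.038,0],"dr":[0,0,0],"gripper":0},{"xyz":[0.007,-0.038,0],"dr":[0,0,0],"gripper":0},{"xyz":[0.007,-0.038,0],"dr":[0,0,0],"gripper":0},{"xyz":[0.007,-0.038,0],"dr":[0,0,0],"gripper":0}]'
python3 -m inch '[{"xyz":[0.007,-0.035,0],"dr":[0,0,0],"gripper":0},{"xyz":[0.002,-0.01,-0.02],"dr":[0,0,0],"gripper":0},{"xyz":[0,0,0],"dr":[0,0,0],"gripper":0},{"xyz":[0,0,0],"dr":[0,0,0],"gripper":0}]'
python3 go.py .5834 -.331 .22 193.2
```

```text
t: 24.83
eef_pos: [0.5049, 0.0932, 0.2447]
tcp_rot: [0.005, -0.119, 0.993, 0.001]
force: [1.6, 0.0, -0.9]
opening: 0.0855
gripper_force: 0.0
t: 25.67
eef_pos: [0.574, -0.289, 0.2409]
tcp_rot: [0.002, -0.115, 0.993, 0.001]
force: [1.7, 0.2, 0.7]
opening: 0.0854
gripper_force: 0.0
t: 26.0
eef_pos: [0.5824, -0.3322, 0.2193]
tcp_rot: [0.001, -0.114, 0.993, 0.002]
force: [-0.4, 1.4, 0.5]
opening: 0.0853
gripper_force: 0.0
pos [ 0.5824 -0.3322  0.2193] shift [0.001  0.0012 0.0007] dr [-0.0012  0.0005  0.0004] rows 0.034903683393569564 J [-0.65  0.48  0.28  1.38  0.   -0.87] op 0.0853
```

```bash
python3 ov.py b3.png .5834 -.331
```

```text
(no output)
```

View pics/b3.png

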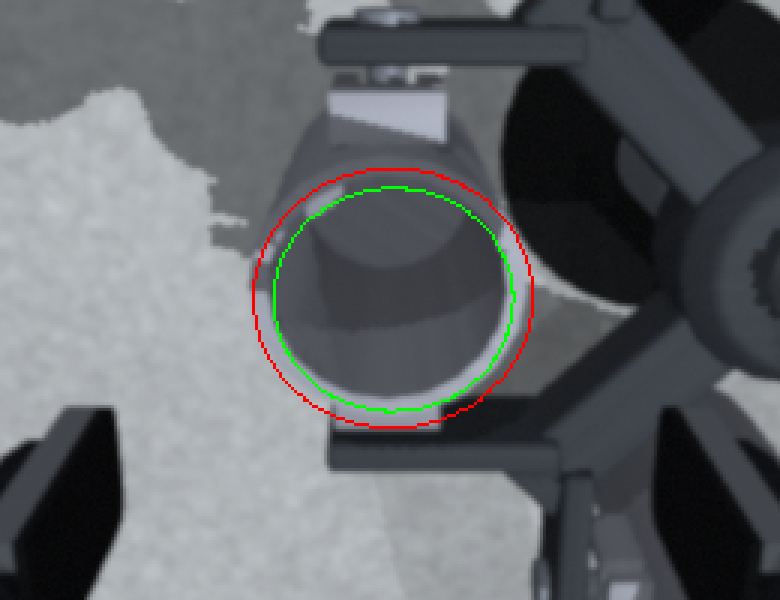

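The offset is the same as for bucket 1, so I repeat that approach.

```bash
python3 -m inch '[{"xyz":[0.001,0.0008,-0.02],"dr":[-0.001,0,0],"gripper":0},{"xyz":[0,0,-0.025],"dr":[0,0,0],"gripper":0},{"xyz":[0,0,-0.02],"dr":[0,0,0],"gripper":0},{"xyz":[0,0,-0.015],"dr":[0,0,0],"gripper":0},{"xyz":[0,0,-0.005],"dr":[0,0,0],"gripper":0},{"xyz":[0,0,0],"dr":[0,0,0],"gripper":0},{"xyz":[0,0,0],"dr":[0,0,0],"gripper":0.1},{"xyz":[0,0,0],"dr":[0,0,0],"gripper":0.15},{"xyz":[0,0,0],"dr":[0,0,0],"gripper":0.18},{"xyz":[0,0,0],"dr":[0,0,0],"gripper":0.2}]' 20
python3 -m inch '[{"xyz":[0,0,0],"dr":[0,0,0],"gripper":0.22},{"xyz":[0,0,0],"dr":[0,0,0],"gripper":0.23},{"xyz":[0,0,0],"dr":[0,0,0],"gripper":0.24}]'; python3 go.py .5834 -.3316 .134 193.2
```

```text
t: 26.88
eef_pos: [0.5844, -0.3314, 0.1362]
tcp_rot: [0.002, -0.115, 0.993, -0.001]
force: [-0.3, -0.1, -0.4]
opening: 0.068
gripper_force: 0.0
t: 27.13
eef_pos: [0.5841, -0.3313, 0.1352]
tcp_rot: [0.002, -0.115, 0.993, -0.001]
force: [0.4, -0.2, 1.0]
opening: 0.0652
gripper_force: 0.0
pos [ 0.5841 -0.3313  0.1352] shift [-0.0007 -0.0003 -0.0012] dr [0.0004 0.0012 0.    ] rows 0.03176563164143352 J [-0.64  0.51  0.12  1.18  0.   -0.87] op 0.0652
```

```bash
python3 -m inch '[{"xyz":[0,0,-0.001],"dr":[0,0.001,0],"gripper":0.25},{"xyz":[0,0,0],"dr":[0,0,0],"gripper":0.26},{"xyz":[0,0,0],"dr":[0,0,0],"gripper":0.28},{"xyz":[0,0,0],"dr":[0,0,0],"gripper":0.4}]' 20
python3 -m inch '[{"xyz":[0,0,0],"dr":[0,0,0],"gripper":1},{"xyz":[0,0,0],"dr":[0,0,0],"gripper":1},{"xyz":[0,0,0],"dr":[0,0,0],"gripper":1}]' 60
python3 -m inch '[{"xyz":[0,0,0.001],"dr":[0,0,0],"gripper":1},{"xyz":[0,0,0.002],"dr":[0,0,0],"gripper":1},{"xyz":[0,0,0.002],"dr":[0,0,0],"gripper":1},{"xyz":[0,0,0],"dr":[0,0,0],"gripper":1}]'
```

```text
t: 27.47
eef_pos: [0.5842, -0.3315, 0.1345]
tcp_rot: [0.0, -0.115, 0.993, -0.001]
force: [-0.3, -0.2, 4.7]
opening: 0.0634
gripper_force: 21.2
t: 27.72
eef_pos: [0.5842, -0.3315, 0.1347]
tcp_rot: [0.0, -0.115, 0.993, -0.001]
force: [-2.2, -0.4, 7.1]
opening: 0.0629
gripper_force: 64.5
t: 28.05
eef_pos: [0.5841, -0.3311, 0.1389]
tcp_rot: [0.0, -0.115, 0.993, -0.0]
force: [0.6, -0.6, -2.2]
opening: 0.0624
gripper_force: 66.0
```

```bash
python3 -m inch '[{"xyz":[0,0,0.003],"dr":[0,0,0],"gripper":1},{"xyz":[0,0,0.004],"dr":[0,0,0],"gripper":1},{"xyz":[0,0,0.004],"dr":[0,0,0],"gripper":1},{"xyz":[0,0,0.006],"dr":[0,0,0],"gripper":1},{"xyz":[0,0,0.01],"dr":[0,0,0],"gripper":1},{"xyz":[0,0,0.02],"dr":[0,0,0],"gripper":1},{"xyz":[0,0,0.03],"dr":[0,0,0],"gripper":1},{"xyz":[0,0,0.03],"dr":[0,0,0],"gripper":1},{"xyz":[0,0,0.03],"dr":[0,0,0],"gripper":1},{"xyz":[-0.004,0.02,0.01],"dr":[0,0,0],"gripper":1}]'
python3 -m inch '[{"xyz":[-0.009,0.035,0],"dr":[0,0,-0.02],"gripper":1},{"xyz":[-0.009,0.036,0],"dr":[0,0,-0.02],"gripper":1},{"xyz":[-0.009,0.036,0],"dr":[0,0,-0.02],"gripper":1},{"xyz":[-0.009,0.036,0],"dr":[0,0,-0.02],"gripper":1},{"xyz":[-0.009,0.036,0],"dr":[0,0,-0.024],"gripper":1},{"xyz":[-0.009,0.036,0],"dr":[0,0,0],"gripper":1},{"xyz":[-0.009,0.036,0],"dr":[0,0,0],"gripper":1},{"xyz":[-0.009,0.036,0],"dr":[0,0,0],"gripper":1},{"xyz":[-0.009,0.036,0],"dr":[0,0,0],"gripper":1},{"xyz":[-0.009,0.036,-0.01],"dr":[0,0,0],"gripper":1}]'
python3 -m inch '[{"xyz":[-0.007,0.03,-0.02],"dr":[0,0,0],"gripper":1},{"xyz":[-0.002,0,-0.03],"dr":[0,0,0],"gripper":1},{"xyz":[0,0,-0.03],"dr":[0,0,0],"gripper":1},{"xyz":[0,0,-0.03],"dr":[0,0,0],"gripper":1},{"xyz":[0,0,0],"dr":[0,0,0],"gripper":1},{"xyz":[0,0,0],"dr":[0,0,0],"gripper":1}]'
python3 go.py .4787 .0795 .0909 174.5
```

```text
t: 28.88
eef_pos: [0.5808, -0.3141, 0.291]
tcp_rot: [0.002, -0.114, 0.993, -0.003]
force: [-0.5, 0.3, -2.2]
opening: 0.0632
gripper_force: 66.9
t: 29.72
eef_pos: [0.4899, 0.0492, 0.2787]
tcp_rot: [0.002, 0.048, 0.999, -0.001]
force: [0.9, -0.7, -1.8]
opening: 0.0629
gripper_force: 67.0
t: 30.22
eef_pos: [0.4807, 0.0778, 0.1665]
tcp_rot: [-0.001, 0.048, 0.999, -0.001]
force: [0.3, -0.3, -2.2]
opening: 0.0629
gripper_force: 67.7
pos [0.4807 0.0778 0.1665] shift [-0.002   0.0017 -0.0756] dr [ 0.0004 -0.0005  0.0001] rows 0.014831609014188537 J [-0.01  0.19 -0.28  1.1  -0.    0.08] op 0.0629
```

```bash
python3 -m inch '[{"xyz":[-0.002,0.001,-0.02],"dr":[0,0,0],"gripper":1},{"xyz":[0,0,-0.025],"dr":[0,0,0],"gripper":1},{"xyz":[0,0,-0.015],"dr":[0,0,0],"gripper":1},{"xyz":[0,0,-0.006],"dr":[0,0,0],"gripper":1},{"xyz":[0,0,-0.003],"dr":[0,0,0],"gripper":1},{"xyz":[0,0,-0.002],"dr":[0,0,0],"gripper":1},{"xyz":[0,0,-0.001],"dr":[0,0,0],"gripper":1},{"xyz":[0,0,-0.001],"dr":[0,0,0],"gripper":1},{"xyz":[0,0,0],"dr":[0,0,0],"gripper":1}]'
```

```text
t: 30.97
eef_pos: [0.4795, 0.0787, 0.0938]
tcp_rot: [0.001, 0.048, 0.999, -0.001]
force: [-0.4, 0.0, -2.9]
opening: 0.0631
gripper_force: 67.9
```

```bash
python3 -m inch '[{"xyz":[0,0,-0.001],"dr":[0,0,0],"gripper":1},{"xyz":[0,0,-0.001],"dr":[0,0,0],"gripper":1},{"xyz":[0,0,0],"dr":[0,0,0],"gripper":1}]'; python3 -m inch '[{"xyz":[0,0,-0.001],"dr":[0,0,0],"gripper":1},{"xyz":[0,0,0],"dr":[0,0,0],"gripper":1},{"xyz":[0,0,0],"dr":[0,0,0],"gripper":1}]'
```

```text
t: 31.22
eef_pos: [0.4791, 0.0787, 0.0911]
tcp_rot: [0.0, 0.048, 0.999, -0.001]
force: [-0.5, 0.5, -2.1]
opening: 0.0629
gripper_force: 67.9
t: 31.47
eef_pos: [0.4793, 0.0787, 0.091]
tcp_rot: [0.001, 0.048, 0.999, -0.001]
force: [-2.3, -0.4, 8.8]
opening: 0.0626
gripper_force: 69.2
```

```bash
python3 -m inch '[{"xyz":[0,0,0],"dr":[0,0,0],"gripper":0.2},{"xyz":[0,0,0],"dr":[0,0,0],"gripper":0.1},{"xyz":[0,0,0],"dr":[0,0,0],"gripper":0},{"xyz":[0,0,0],"dr":[0,0,0],"gripper":0},{"xyz":[0,0,0.01],"dr":[0,0,0],"gripper":0},{"xyz":[0,0,0.03],"dr":[0,0,0],"gripper":0},{"xyz":[0,0,0.04],"dr":[0,0,0],"gripper":0},{"xyz":[0,-0.01,0.04],"dr":[0,0,-0.036],"gripper":0},{"xyz":[-0.002,-0.03,0.02],"dr":[0,0,-0.036],"gripper":0},{"xyz":[-0.002,-0.035,0.01],"dr":[0,0,-0.036],"gripper":0}]'
python3 -m inch '[{"xyz":[-0.002,-0.035,0],"dr":[0,0,-0.036],"gripper":0},{"xyz":[-0.002,-0.035,0],"dr":[0,0,-0.036],"gripper":0},{"xyz":[-0.002,-0.035,0],"dr":[0,0,-0.036],"gripper":0},{"xyz":[-0.002,-0.035,0],"dr":[0,0,-0.036],"gripper":0},{"xyz":[-0.002,-0.035,0],"dr":[0,0,-0.036],"gripper":0},{"xyz":[-0.002,-0.035,0],"dr":[0,0,-0.036],"gripper":0},{"xyz":[-0.002,-0.03,0],"dr":[0,0,-0.036],"gripper":0},{"xyz":[-0.002,-0.015,-0.02],"dr":[0,0,-0.036],"gripper":0},{"xyz":[0,0,0],"dr":[0,0,0],"gripper":0},{"xyz":[0,0,0],"dr":[0,0,0],"gripper":0}]'
python3 go.py .4573 -.2526 .22 103.2; python3 ov.py b2.png .4573 -.2526
```

```text
t: 32.3
eef_pos: [0.476, 0.0039, 0.2436]
tcp_rot: [0.003, 0.217, 0.976, -0.0]
force: [0.8, -1.0, -1.1]
opening: 0.0856
gripper_force: 0.0
t: 33.13
eef_pos: [0.4584, -0.2515, 0.2191]
tcp_rot: [-0.002, 0.621, 0.784, -0.0]
force: [0.3, 0.3, 0.2]
opening: 0.0853
gripper_force: 0.0
pos [ 0.4584 -0.2515  0.2191] shift [-0.0011 -0.0011  0.0009] dr [-0.0004 -0.001  -0.0001] rows 0.026284237409996497 J [-0.66  0.22 -0.1   1.25 -0.    0.68] op 0.0853
```

View pics/b2.png

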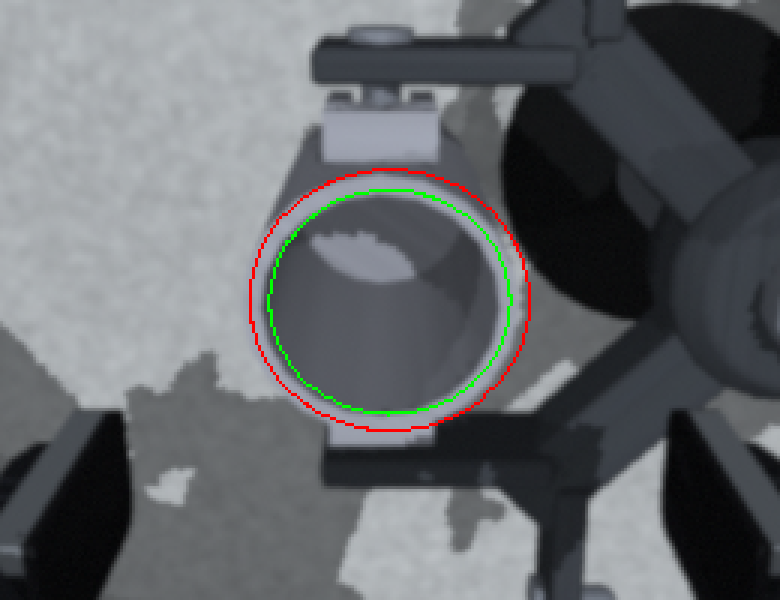

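The bucket sits about 1.2 mm further out than the fit, so I'll correct for that.

```bash
python3 -m inch '[{"xyz":[-0.0023,-0.0014,-0.02],"dr":[0,-0.001,0],"gripper":0},{"xyz":[0,0,-0.025],"dr":[0,0,0],"gripper":0},{"xyz":[0,0,-0.02],"dr":[0,0,0],"gripper":0},{"xyz":[0,0,-0.015],"dr":[0,0,0],"gripper":0},{"xyz":[0,0,-0.005],"dr":[0,0,0],"gripper":0},{"xyz":[0,0,0],"dr":[0,0,0],"gripper":0},{"xyz":[0,0,0],"dr":[0,0,0],"gripper":0.1},{"xyz":[0,0,0],"dr":[0,0,0],"gripper":0.15},{"xyz":[0,0,0],"dr":[0,0,0],"gripper":0.18},{"xyz":[0,0,0],"dr":[0,0,0],"gripper":0.2}]' 20
python3 -m inch '[{"xyz":[0,0,0],"dr":[0,0,0],"gripper":0.22},{"xyz":[0,0,0],"dr":[0,0,0],"gripper":0.23},{"xyz":[0,0,0],"dr":[0,0,0],"gripper":0.24}]'; python3 go.py .4561 -.2529 .1345 103.2
```

```text
t: 34.02
eef_pos: [0.4568, -0.2529, 0.136]
tcp_rot: [0.001, 0.621, 0.784, 0.0]
force: [-1.2, -0.1, 0.4]
opening: 0.0683
gripper_force: 0.4
t: 34.27
eef_pos: [0.4554, -0.2532, 0.1358]
tcp_rot: [0.001, 0.621, 0.783, -0.001]
force: [-11.3, -2.6, 7.4]
opening: 0.0654
gripper_force: 5.3
pos [ 0.4554 -0.2532  0.1358] shift [ 0.0007  0.0003 -0.0013] dr [ 0.0008 -0.0002  0.0002] rows 0.020502094083503182 J [-0.67  0.27 -0.26  1.04 -0.    0.67] op 0.0654
```

```bash
python3 -m inch '[{"xyz":[-0.001,-0.0003,0],"dr":[0,0,0],"gripper":0.24},{"xyz":[0,0,0],"dr":[0,0,0],"gripper":0.24}]';python3 -m inch '[{"xyz":[-0.0006,-0.0001,-0.001],"dr":[0,0,0],"gripper":0.24},{"xyz":[0,0,0],"dr":[0,0,0],"gripper":0.24}]'
```

```text
t: 34.43
eef_pos: [0.4553, -0.2533, 0.1356]
tcp_rot: [0.001, 0.621, 0.784, -0.0]
force: [-5.3, -1.0, 4.3]
opening: 0.0649
gripper_force: 3.0
t: 34.6
eef_pos: [0.4552, -0.2532, 0.1342]
tcp_rot: [0.001, 0.621, 0.784, 0.0]
force: [-2.7, -0.8, 2.9]
opening: 0.0648
gripper_force: 1.6
```

```bash
python3 -m inch '[{"xyz":[-0.0003,0,0],"dr":[0,0,0],"gripper":0.25},{"xyz":[0,0,0],"dr":[0,0,0],"gripper":0.26},{"xyz":[0,0,0],"dr":[0,0,0],"gripper":0.28},{"xyz":[0,0,0],"dr":[0,0,0],"gripper":0.4}]' 20
python3 -m inch '[{"xyz":[0,0,0],"dr":[0,0,0],"gripper":1},{"xyz":[0,0,0],"dr":[0,0,0],"gripper":1},{"xyz":[0,0,0],"dr":[0,0,0],"gripper":1}]' 60
python3 -m inch '[{"xyz":[0,0,0.001],"dr":[0,0,0],"gripper":1},{"xyz":[0,0,0.002],"dr":[0,0,0],"gripper":1},{"xyz":[0,0,0.002],"dr":[0,0,0],"gripper":1},{"xyz":[0,0,0],"dr":[0,0,0],"gripper":1}]'
```

```text
t: 34.93
eef_pos: [0.4548, -0.2532, 0.1342]
tcp_rot: [0.001, 0.621, 0.784, 0.0]
force: [-5.2, -1.6, 4.0]
opening: 0.0636
gripper_force: 21.2
t: 35.18
eef_pos: [0.4548, -0.2532, 0.1345]
tcp_rot: [0.001, 0.621, 0.784, 0.0]
force: [-6.6, -1.6, 6.9]
opening: 0.0631
gripper_force: 64.0
t: 35.52
eef_pos: [0.4553, -0.2529, 0.1392]
tcp_rot: [0.001, 0.621, 0.784, 0.001]
force: [0.2, -0.0, -3.6]
opening: 0.0628
gripper_force: 66.3
```

```bash
python3 -m inch '[{"xyz":[0,0,0.003],"dr":[0,0,0],"gripper":1},{"xyz":[0,0,0.004],"dr":[0,0,0],"gripper":1},{"xyz":[0,0,0.004],"dr":[0,0,0],"gripper":1},{"xyz":[0,0,0.006],"dr":[0,0,0],"gripper":1},{"xyz":[0,0,0.01],"dr":[0,0,0],"gripper":1},{"xyz":[0,0,0.02],"dr":[0,0,0],"gripper":1},{"xyz":[0,0,0.03],"dr":[0,0,0],"gripper":1},{"xyz":[0,0,0.03],"dr":[0,0,0],"gripper":1},{"xyz":[0,0,0.03],"dr":[0,0,0],"gripper":1},{"xyz":[0.008,0.02,0.01],"dr":[0,0,0],"gripper":1}]'
python3 -m inch '[{"xyz":[0.012,0.034,0],"dr":[0,0,-0.02],"gripper":1},{"xyz":[0.012,0.034,0],"dr":[0,0,-0.02],"gripper":1},{"xyz":[0.012,0.034,0],"dr":[0,0,-0.02],"gripper":1},{"xyz":[0.012,0.034,0],"dr":[0,0,-0.02],"gripper":1},{"xyz":[0.012,0.034,0],"dr":[0,0,-0.024],"gripper":1},{"xyz":[0.012,0.034,0],"dr":[0,0,0],"gripper":1},{"xyz":[0.012,0.034,0],"dr":[0,0,0],"gripper":1},{"xyz":[0.012,0.034,0],"dr":[0,0,0],"gripper":1},{"xyz":[0.012,0.034,0],"dr":[0,0,0],"gripper":1},{"xyz":[0.012,0.034,0],"dr":[0,0,0],"gripper":1}]'
python3 -m inch '[{"xyz":[0.012,0.034,0],"dr":[0,0,0],"gripper":1},{"xyz":[0.005,0.023,-0.03],"dr":[0,0,0],"gripper":1},{"xyz":[0,0,-0.03],"dr":[0,0,0],"gripper":1},{"xyz":[0,0,-0.02],"dr":[0,0,0],"gripper":1},{"xyz":[0,0,0],"dr":[0,0,0],"gripper":1},{"xyz":[0,0,0],"dr":[0,0,0],"gripper":1}]'
python3 go.py .6003 .164 .0912 84.5
```

```text
t: 36.35
eef_pos: [0.4631, -0.2356, 0.2912]
tcp_rot: [0.004, 0.622, 0.783, -0.0]
force: [0.3, 0.4, -5.0]
opening: 0.0628
gripper_force: 67.3
t: 37.18
eef_pos: [0.5831, 0.1088, 0.2871]
tcp_rot: [0.001, 0.74, 0.672, 0.001]
force: [0.6, -1.1, -4.1]
opening: 0.0627
gripper_force: 67.2
t: 37.68
eef_pos: [0.5996, 0.164, 0.2063]
tcp_rot: [0.001, 0.74, 0.672, -0.0]
force: [0.6, -0.1, -3.2]
opening: 0.0629
gripper_force: 68.1
pos [0.5996 0.164  0.2063] shift [ 0.0007  0.     -0.1151] dr [0.0004 0.0001 0.0001] rows 0.011563153139023856 J [ 0.13  0.39  0.12  1.29 -0.    1.8 ] op 0.0629
```

```bash
python3 -m inch '[{"xyz":[0.001,0,-0.03],"dr":[0,0,0],"gripper":1},{"xyz":[0,0,-0.03],"dr":[0,0,0],"gripper":1},{"xyz":[0,0,-0.025],"dr":[0,0,0],"gripper":1},{"xyz":[0,0,-0.015],"dr":[0,0,0],"gripper":1},{"xyz":[0,0,-0.006],"dr":[0,0,0],"gripper":1},{"xyz":[0,0,-0.003],"dr":[0,0,0],"gripper":1},{"xyz":[0,0,-0.002],"dr":[0,0,0],"gripper":1},{"xyz":[0,0,-0.001],"dr":[0,0,0],"gripper":1},{"xyz":[0,0,0],"dr":[0,0,0],"gripper":1}]'; python3 -m inch '[{"xyz":[0,0,0],"dr":[0,0,0],"gripper":1}]'
```

```text
t: 38.43
eef_pos: [0.6016, 0.1639, 0.0955]
tcp_rot: [0.002, 0.74, 0.672, 0.001]
force: [-0.1, 0.1, -4.1]
opening: 0.0632
gripper_force: 68.2
t: 38.52
eef_pos: [0.6014, 0.164, 0.0952]
tcp_rot: [0.002, 0.74, 0.672, 0.001]
force: [-0.6, -0.9, -4.4]
opening: 0.0625
gripper_force: 68.2
```

```bash
python3 -m inch '[{"xyz":[0,0,-0.001],"dr":[0,0,0],"gripper":1},{"xyz":[0,0,-0.001],"dr":[0,0,0],"gripper":1},{"xyz":[0,0,-0.001],"dr":[0,0,0],"gripper":1},{"xyz":[0,0,0],"dr":[0,0,0],"gripper":1}]'; python3 -m inch '[{"xyz":[0,0,-0.001],"dr":[0,0,0],"gripper":1},{"xyz":[0,0,0],"dr":[0,0,0],"gripper":1},{"xyz":[0,0,0],"dr":[0,0,0],"gripper":1}]'
```

```text
t: 38.85
eef_pos: [0.6008, 0.1639, 0.0909]
tcp_rot: [0.001, 0.74, 0.672, 0.0]
force: [0.5, 0.2, -3.3]
opening: 0.0628
gripper_force: 68.2
t: 39.1
eef_pos: [0.6009, 0.164, 0.0908]
tcp_rot: [0.001, 0.74, 0.672, 0.0]
force: [-2.3, -0.2, 5.4]
opening: 0.0627
gripper_force: 69.3
```

```bash
python3 -m inch '[{"xyz":[0,0,0],"dr":[0,0,0],"gripper":0.2},{"xyz":[0,0,0],"dr":[0,0,0],"gripper":0.1},{"xyz":[0,0,0],"dr":[0,0,0],"gripper":0},{"xyz":[0,0,0],"dr":[0,0,0],"gripper":0},{"xyz":[0,0,0.01],"dr":[0,0,0],"gripper":0},{"xyz":[0,0,0.03],"dr":[0,0,0],"gripper":0},{"xyz":[0,0,0.04],"dr":[0,0,0],"gripper":0},{"xyz":[0,-0.01,0.04],"dr":[0,0,0.035],"gripper":0},{"xyz":[0.006,-0.033,0.02],"dr":[0,0,0.035],"gripper":0},{"xyz":[0.006,-0.036,0.01],"dr":[0,0,0.034],"gripper":0}]'
python3 -m inch '[{"xyz":[0.006,-0.036,0],"dr":[0,0,0],"gripper":0},{"xyz":[0.006,-0.036,0],"dr":[0,0,0],"gripper":0},{"xyz":[0.006,-0.036,0],"dr":[0,0,0],"gripper":0},{"xyz":[0.006,-0.036,0],"dr":[0,0,0],"gripper":0},{"xyz":[0.006,-0.036,0],"dr":[0,0,0],"gripper":0},{"xyz":[0.006,-0.036,0],"dr":[0,0,0],"gripper":0},{"xyz":[0.006,-0.036,0],"dr":[0,0,0],"gripper":0},{"xyz":[0.006,-0.03,-0.01],"dr":[0,0,0],"gripper":0},{"xyz":[0,0,-0.01],"dr":[0,0,0],"gripper":0},{"xyz":[0,0,0],"dr":[0,0,0],"gripper":0}]'
python3 -m inch '[{"xyz":[0,0,0],"dr":[0,0,0],"gripper":0}]'
python3 go.py .6617 -.2047 .22 103.2; python3 ov.py b0.png .6617 -.2047
```

```text
t: 39.93
eef_pos: [0.6137, 0.0856, 0.2452]
tcp_rot: [0.003, 0.618, 0.786, 0.003]
force: [1.0, -0.1, -0.2]
opening: 0.0858
gripper_force: 0.0
t: 40.77
eef_pos: [0.6602, -0.1988, 0.2179]
tcp_rot: [-0.001, 0.622, 0.783, 0.0]
force: [-0.1, 0.7, -0.6]
opening: 0.0857
gripper_force: 0.0
t: 40.85
eef_pos: [0.6605, -0.1969, 0.22]
tcp_rot: [0.0, 0.621, 0.784, 0.0]
force: [0.4, 0.2, 0.4]
opening: 0.0856
gripper_force: 0.0
pos [ 0.6605 -0.1969  0.22  ] shift [ 0.0012 -0.0078  0.    ] dr [-0.0001  0.0003  0.0001] rows 0.007939761822737373 J [-0.41  0.51  0.34  1.4   0.    0.93] op 0.0856
```

View pics/b0.png

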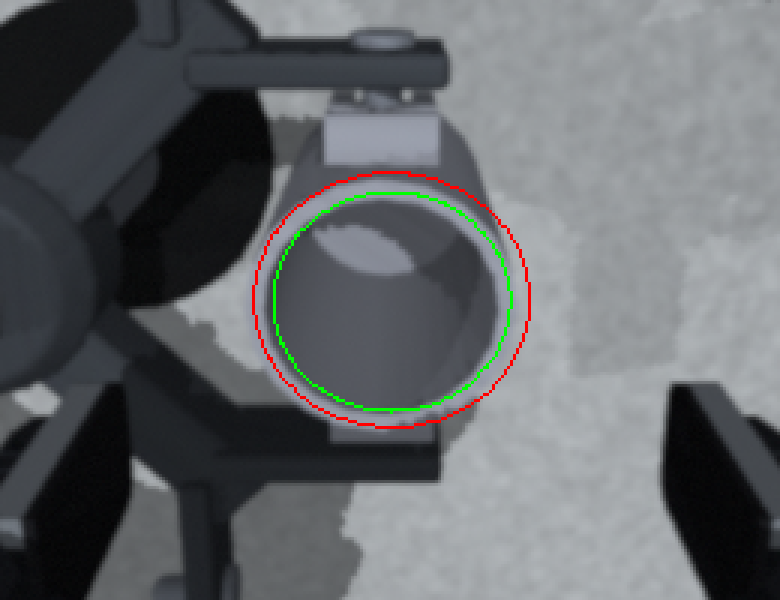

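Bucket 4 shows the same pattern as the last one, about 2 mm to −x, so I correct for it.

```bash
python3 -m inch '[{"xyz":[-0.0007,-0.0083,-0.01],"dr":[0,0,0],"gripper":0},{"xyz":[0,0,-0.025],"dr":[0,0,0],"gripper":0},{"xyz":[0,0,-0.025],"dr":[0,0,0],"gripper":0},{"xyz":[0,0,-0.018],"dr":[0,0,0],"gripper":0},{"xyz":[0,0,-0.007],"dr":[0,0,0],"gripper":0},{"xyz":[0,0,0],"dr":[0,0,0],"gripper":0},{"xyz":[0,0,0],"dr":[0,0,0],"gripper":0.1},{"xyz":[0,0,0],"dr":[0,0,0],"gripper":0.15},{"xyz":[0,0,0],"dr":[0,0,0],"gripper":0.18},{"xyz":[0,0,0],"dr":[0,0,0],"gripper":0.2}]' 20
python3 -m inch '[{"xyz":[0,0,0],"dr":[0,0,0],"gripper":0.21},{"xyz":[0,0,0],"dr":[0,0,0],"gripper":0.22},{"xyz":[0,0,0],"dr":[0,0,0],"gripper":0.23}]'; python3 go.py .6598 -.2052 .1345 103.2
```

```text
t: 41.73
eef_pos: [0.6607, -0.2055, 0.1363]
tcp_rot: [0.002, 0.621, 0.784, 0.001]
force: [-0.4, -0.0, -0.1]
opening: 0.0681
gripper_force: 0.0
t: 41.98
eef_pos: [0.6599, -0.2055, 0.1353]
tcp_rot: [0.001, 0.621, 0.784, 0.0]
force: [-1.4, -0.5, 1.8]
opening: 0.0654
gripper_force: 1.0
pos [ 0.6599 -0.2055  0.1353] shift [-0.0001  0.0003 -0.0008] dr [0.0003 0.0005 0.0001] rows 0.014777975414469761 J [-0.42  0.54  0.18  1.21 -0.    0.92] op 0.0654
```

```bash
python3 -m inch '[{"xyz":[-0.0004,0,-0.001],"dr":[0,0,0],"gripper":0.24},{"xyz":[0,0,0],"dr":[0,0,0],"gripper":0.25},{"xyz":[0,0,0],"dr":[0,0,0],"gripper":0.26},{"xyz":[0,0,0],"dr":[0,0,0],"gripper":0.28},{"xyz":[0,0,0],"dr":[0,0,0],"gripper":0.4}]' 20
python3 -m inch '[{"xyz":[0,0,0],"dr":[0,0,0],"gripper":1},{"xyz":[0,0,0],"dr":[0,0,0],"gripper":1},{"xyz":[0,0,0],"dr":[0,0,0],"gripper":1}]' 60
python3 -m inch '[{"xyz":[0,0,0.001],"dr":[0,0,0],"gripper":1},{"xyz":[0,0,0.002],"dr":[0,0,0],"gripper":1},{"xyz":[0,0,0.002],"dr":[0,0,0],"gripper":1},{"xyz":[0,0,0],"dr":[0,0,0],"gripper":1}]'
```

```text
t: 42.4
eef_pos: [0.6591, -0.2057, 0.1342]
tcp_rot: [0.001, 0.621, 0.784, -0.0]
force: [-4.9, -1.3, 4.2]
opening: 0.0639
gripper_force: 21.4
t: 42.65
eef_pos: [0.6591, -0.2057, 0.1345]
tcp_rot: [0.001, 0.621, 0.784, -0.0]
force: [-5.8, -1.8, 4.8]
opening: 0.063
gripper_force: 65.0
t: 42.98
eef_pos: [0.6601, -0.2053, 0.1391]
tcp_rot: [0.001, 0.621, 0.784, 0.001]
force: [0.0, 0.1, -4.2]
opening: 0.0629
gripper_force: 66.3
```

```bash
python3 -m inch '[{"xyz":[0,0,0.003],"dr":[0,0,0],"gripper":1},{"xyz":[0,0,0.004],"dr":[0,0,0],"gripper":1},{"xyz":[0,0,0.004],"dr":[0,0,0],"gripper":1},{"xyz":[0,0,0.006],"dr":[0,0,0],"gripper":1},{"xyz":[0,0,0.01],"dr":[0,0,0],"gripper":1},{"xyz":[0,0,0.02],"dr":[0,0,0],"gripper":1},{"xyz":[0,0,0.03],"dr":[0,0,0],"gripper":1},{"xyz":[0,0,0.03],"dr":[0,0,0],"gripper":1},{"xyz":[0,0,0.03],"dr":[0,0,0],"gripper":1},{"xyz":[-0.005,0.02,0],"dr":[0,0,0],"gripper":1}]'
python3 -m inch '[{"xyz":[-0.009,0.034,0],"dr":[0,0,-0.02],"gripper":1},{"xyz":[-0.009,0.034,0],"dr":[0,0,-0.02],"gripper":1},{"xyz":[-0.009,0.034,0],"dr":[0,0,-0.02],"gripper":1},{"xyz":[-0.009,0.034,0],"dr":[0,0,-0.02],"gripper":1},{"xyz":[-0.009,0.034,0],"dr":[0,0,-0.024],"gripper":1},{"xyz":[-0.009,0.034,0],"dr":[0,0,0],"gripper":1},{"xyz":[-0.01,0.034,0],"dr":[0,0,0],"gripper":1},{"xyz":[0,0.016,-0.03],"dr":[0,0,0],"gripper":1},{"xyz":[0,0,-0.03],"dr":[0,0,0],"gripper":1},{"xyz":[0,0,0],"dr":[0,0,0],"gripper":1}]'
python3 -m inch '[{"xyz":[0,0,0],"dr":[0,0,0],"gripper":1}]'
python3 go.py .591 .0685 .0908 84.5
python3 - <<'E'
from h import *
s=snapshot("top")
for r in landmark_of(s,"bucket1"): print(round(r["score"],2),onz(s,r["position"],.074))
E
```

```text
t: 43.82
eef_pos: [0.6565, -0.1886, 0.2834]
tcp_rot: [0.006, 0.622, 0.783, 0.001]
force: [1.0, 0.3, -3.3]
opening: 0.063
gripper_force: 67.6
t: 44.65
eef_pos: [0.5884, 0.07, 0.2121]
tcp_rot: [-0.001, 0.74, 0.673, -0.002]
force: [-1.3, -0.1, -5.0]
opening: 0.0631
gripper_force: 68.9
t: 44.73
eef_pos: [0.5902, 0.0687, 0.2163]
tcp_rot: [0.0, 0.74, 0.672, -0.001]
force: [0.0, -0.2, -2.9]
opening: 0.0626
gripper_force: 69.0
pos [0.5902 0.0687 0.2163] shift [ 0.0008 -0.0002 -0.1255] dr [ 0.0004 -0.0001 -0.    ] rows 0.011198339625984221 J [-0.02  0.34  0.06  1.29 -0.    1.64] op 0.0626
0.98 [0.4715 0.0796 0.074 ]
0.57 [0.596  0.0935 0.074 ]
0.42 [0.494  0.1797 0.074 ]
```

```bash
python3 -m inch '[{"xyz":[0.001,0,-0.03],"dr":[0,0,0],"gripper":1},{"xyz":[0,0,-0.035],"dr":[0,0,0],"gripper":1},{"xyz":[0,0,-0.03],"dr":[0,0,0],"gripper":1},{"xyz":[0,0,-0.015],"dr":[0,0,0],"gripper":1},{"xyz":[0,0,-0.006],"dr":[0,0,0],"gripper":1},{"xyz":[0,0,-0.003],"dr":[0,0,0],"gripper":1},{"xyz":[0,0,-0.002],"dr":[0,0,0],"gripper":1},{"xyz":[0,0,0],"dr":[0,0,0],"gripper":1},{"xyz":[0,0,0],"dr":[0,0,0],"gripper":1}]'
```

```text
t: 45.58
eef_pos: [0.5927, 0.0685, 0.0966]
tcp_rot: [0.002, 0.74, 0.672, 0.001]
force: [-0.8, -0.3, -4.0]
opening: 0.0629
gripper_force: 69.0
```

```bash
python3 -m inch '[{"xyz":[0,0,-0.002],"dr":[0,0,0],"gripper":1},{"xyz":[0,0,-0.001],"dr":[0,0,0],"gripper":1},{"xyz":[0,0,-0.001],"dr":[0,0,0],"gripper":1},{"xyz":[0,0,0],"dr":[0,0,0],"gripper":1}]'; python3 -m inch '[{"xyz":[0,0,-0.001],"dr":[0,0,0],"gripper":1},{"xyz":[0,0,0],"dr":[0,0,0],"gripper":1},{"xyz":[0,0,0],"dr":[0,0,0],"gripper":1}]'
```

```text
t: 45.92
eef_pos: [0.5917, 0.0687, 0.091]
tcp_rot: [0.001, 0.74, 0.672, 0.0]
force: [0.2, 0.2, -5.2]
opening: 0.0627
gripper_force: 69.1
t: 46.17
eef_pos: [0.5918, 0.0687, 0.0909]
tcp_rot: [0.001, 0.74, 0.672, 0.0]
force: [-3.5, -0.1, 4.8]
opening: 0.0632
gripper_force: 70.3
```

Contact. Release, rise straight up and check.

```bash
python3 -m inch '[{"xyz":[0,0,0],"dr":[0,0,0],"gripper":0.2},{"xyz":[0,0,0],"dr":[0,0,0],"gripper":0.1},{"xyz":[0,0,0],"dr":[0,0,0],"gripper":0},{"xyz":[0,0,0],"dr":[0,0,0],"gripper":0},{"xyz":[0,0,0.01],"dr":[0,0,0],"gripper":0},{"xyz":[0,0,0.03],"dr":[0,0,0],"gripper":0},{"xyz":[0,0,0.04],"dr":[0,0,0],"gripper":0},{"xyz":[-0.03,0,0.04],"dr":[0,0,0],"gripper":0},{"xyz":[-0.04,0,0.04],"dr":[0,0,0],"gripper":0},{"xyz":[-0.04,0,0.04],"dr":[0,0,0],"gripper":0}]'
python3 -m inch '[{"xyz":[-0.04,0,0.03],"dr":[0,0,0],"gripper":0},{"xyz":[0,0.03,0.03],"dr":[0,0,0],"gripper":0},{"xyz":[0,0.04,0],"dr":[0,0,0],"gripper":0},{"xyz":[0,0.04,0],"dr":[0,0,0],"gripper":0},{"xyz":[0,0,0],"dr":[0,0,0],"gripper":0},{"xyz":[0,0,0],"dr":[0,0,0],"gripper":0}]'
python3 - <<'E'
from h import *
s=snapshot("wrist"); t=snapshot("top"); save(s,"end_w.png")
a=t["image"][110:300,110:430]; cv2.imwrite("pics/end_t.png",cv2.resize(a,None,fx=2.5,fy=2.5)[:,:,::-1])
for n,c in (("w",s),("t",t)):
    for q,z in (("bucket1",.074),("cap1",.004),("cap_tray",0),("grease_jar",0),("wash_bottle",0),("brush",0)):
        for r in landmark_of(c,q): 
            if r["score"]>.3: print(n,q,round(r["score"],2),onz(c,r["position"],z)[:2])
E
```

```text
t: 47.0
eef_pos: [0.5069, 0.0686, 0.2644]
tcp_rot: [0.001, 0.74, 0.672, 0.001]
force: [0.8, 0.6, 0.5]
opening: 0.0852
gripper_force: 0.0
t: 47.5
eef_pos: [0.474, 0.1798, 0.3174]
tcp_rot: [0.001, 0.739, 0.674, 0.001]
force: [0.3, -0.5, -0.8]
opening: 0.0854
gripper_force: 0.0
w bucket1 0.8 [0.4735 0.0791]
w bucket1 0.79 [0.5899 0.0638]
w bucket1 0.71 [0.602  0.1686]
w bucket1 0.69 [0.4896 0.1769]
w cap_tray 0.67 [0.5096 0.3707]
w cap_tray 0.4 [0.4609 0.3336]
w grease_jar 0.79 [ 0.7788 -0.0718]
t bucket1 0.89 [0.5966 0.0739]
t bucket1 0.87 [0.4896 0.1757]
t bucket1 0.81 [0.4776 0.0833]
t cap1 0.58 [0.5394 0.4058]
t cap_tray 0.88 [0.5055 0.3596]
t grease_jar 0.82 [ 0.7775 -0.0743]
t grease_jar 0.62 [0.616  0.1869]
t wash_bottle 0.79 [ 0.3801 -0.5799]
t wash_bottle 0.65 [ 0.7768 -0.076 ]
t brush 0.64 [0.7618 0.2294]
```

View pics/end_w.png

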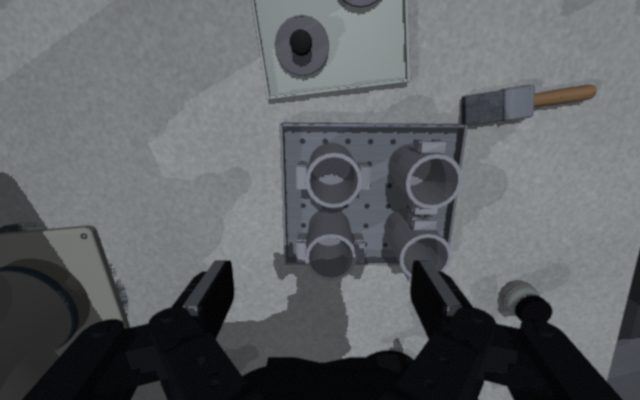

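View pics/end_t.png

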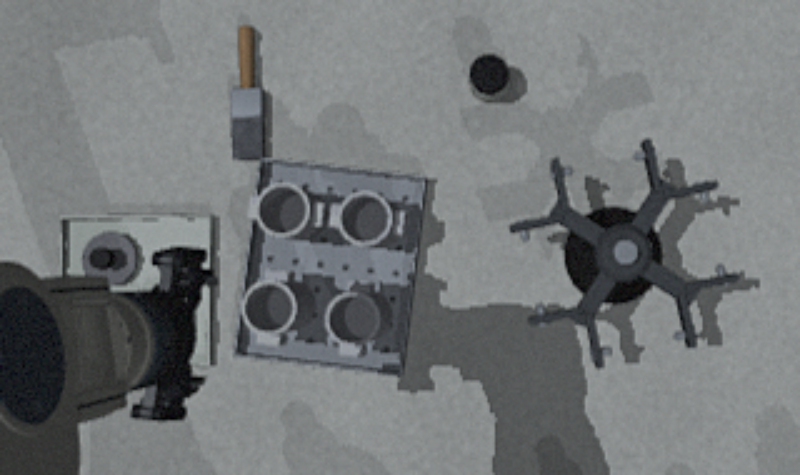

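All four buckets stand open and upright in the wash tray: (333,180), (432,180), (330,255) and (425,257) in the wrist view. Both caps lie knob up in the cap tray, the rotor is empty, and the jar and brush sit where they were in the picture. The bottle reads the same position as before.

```bash
python3 -c "
from bench import *
print(sign_off())"
```

```text
the job is handed in; nothing more can be done
None
```

I handed the job in: all four buckets are standing upright and open in the wash tray, and both caps that were present lie knob up in the cap tray. The jar, bottle and brush stayed where they were, and the run took about 48 s of the 210 s allowed; `sign_off()` gave no verdict.

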